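# Snap the new barrettes shut in the jig with the nylon-jaw pliers

## Task

Load every barrette on the counter into a bay of its own in the plywood jig, clasp end towards you and still open, pushed up snug and square against the bay's side fence and end stop. Once all are seated, take the nylon-jaw pliers and squeeze each press-stud clasp until it clicks shut; never touch the swinging steel arms with your fingers. Leave the shut barrettes snug against their stops and the pliers lying wholly on their mat, and do not disturb the other toiletries.

Things in the scene. Friction and masses are not known exactly. Their poses are not given: they have to be found in the camera images.
- coral: coral acetate barrette on its long edge, 130 long (x), 20 high, 75 g. Origin: on the underside at its thick end; the slim clasp tail is at x -130. Plan: thick part x -95..0, y -8..12; tail x -130..-95, y -8..4; hinge lug x -49..-37, y -17..-8; the steel arm swings on the -y side of the rest, so pinch across y at x -33..0 to stay clear of it. The +y face is the front
- coral_arm (a joint): swing of the coral barrette's steel arm about an upright pin at x -43, y -13.5: 0 shut, 0.15 open (its stud, 74 from the pin, is then 11 out). Pushed in with 6 to 7 N at the stud it springs back until below 0.06, where the stud clicks and pulls itself to 0. Shut, tail plus arm are 20 thick at the stud (x -117, y -16..4)
- teal: teal acetate barrette on its long edge, 130 long (x), 20 high, 75 g. Origin: on the underside at its thick end; the slim clasp tail is at x -130. Plan: thick part x -95..0, y -8..12; tail x -130..-95, y -8..4; hinge lug x -49..-37, y -17..-8; the steel arm swings on the -y side of the rest, so pinch across y at x -33..0 to stay clear of it. The +y face is the front
- teal_arm (a joint): swing of the teal barrette's steel arm about an upright pin at x -43, y -13.5: 0 shut, 0.15 open (its stud, 74 from the pin, is then 11 out). Pushed in with 6 to 7 N at the stud it springs back until below 0.06, where the stud clicks and pulls itself to 0. Shut, tail plus arm are 20 thick at the stud (x -117, y -16..4)
- amber: amber acetate barrette on its long edge, 130 long (x), 20 high, 75 g. Origin: on the underside at its thick end; the slim clasp tail is at x -130. Plan: thick part x -95..0, y -8..12; tail x -130..-95, y -8..4; hinge lug x -49..-37, y -17..-8; the steel arm swings on the -y side of the rest, so pinch across y at x -33..0 to stay clear of it. The +y face is the front
- amber_arm (a joint): swing of the amber barrette's steel arm about an upright pin at x -43, y -13.5: 0 shut, 0.15 open (its stud, 74 from the pin, is then 11 out). Pushed in with 6 to 7 N at the stud it springs back until below 0.06, where the stud clicks and pulls itself to 0. Shut, tail plus arm are 20 thick at the stud (x -117, y -16..4)
- ivory: ivory acetate barrette on its long edge, 130 long (x), 20 high, 75 g. Origin: on the underside at its thick end; the slim clasp tail is at x -130. Plan: thick part x -95..0, y -8..12; tail x -130..-95, y -8..4; hinge lug x -49..-37, y -17..-8; the steel arm swings on the -y side of the rest, so pinch across y at x -33..0 to stay clear of it. The +y face is the front
- ivory_arm (a joint): swing of the ivory barrette's steel arm about an upright pin at x -43, y -13.5: 0 shut, 0.15 open (its stud, 74 from the pin, is then 11 out). Pushed in with 6 to 7 N at the stud it springs back until below 0.06, where the stud clicks and pulls itself to 0. Shut, tail plus arm are 20 thick at the stud (x -117, y -16..4)
- jig: fixed plywood plate 170 (x) x 340 (y) x 5 with four bays along y, 80 apart. Origin: underside centre; x points away from the robot. Each bay has a dark side fence on its +y side, 6 high, and a dark end stop, 9 high, at its far +x end. A barrette goes in clasp tail towards the robot (-x), thick end against the stop, front (+y) against the fence; its tail stands clear of the fence
- bay0 (a point): leftmost (+y) bay, on the plate's upper face, 5 above the counter: where a barrette's origin lies when it touches fence and stop; axes as the jig's. From here the fence's face is at y 12 (fence x -75..-5, 8 thick), the stop's face at x 0 (stop y -8..20, 8 thick)
- bay1 (a point): second from left bay, on the plate's upper face, 5 above the counter: where a barrette's origin lies when it touches fence and stop; axes as the jig's. From here the fence's face is at y 12 (fence x -75..-5, 8 thick), the stop's face at x 0 (stop y -8..20, 8 thick)
- bay2 (a point): third from left bay, on the plate's upper face, 5 above the counter: where a barrette's origin lies when it touches fence and stop; axes as the jig's. From here the fence's face is at y 12 (fence x -75..-5, 8 thick), the stop's face at x 0 (stop y -8..20, 8 thick)
- bay3 (a point): rightmost (-y) bay, on the plate's upper face, 5 above the counter: where a barrette's origin lies when it touches fence and stop; axes as the jig's. From here the fence's face is at y 12 (fence x -75..-5, 8 thick), the stop's face at x 0 (stop y -8..20, 8 thick)
- pliers: nylon-jaw pliers lying flat, 178 long, 16 thick, 130 g, balanced 56 behind the pivot; white jaws, blue handles. Origin: underside at the pivot; x to the jaws. This half: jaw +y, handle -y. Open: jaws (upright rollers, radius 7) 62 ahead of the pivot, 51 clear between them; handles 30 to 112 behind, 64 over their outer faces at 64 behind. Centre line = x turned by half the joint value about z
- pliers_b (a joint): closing of the pliers: 0 sprung open, 0.55 fully shut. Each 0.1 brings the jaws 6.2 and the handles (64 behind the pivot) 6.4 together. Return spring: 8 N at the handles open, 13 N shut; squeezed to 58 over the handles they can be carried, jaws 45 apart. On a barrette the stud is home at 0.5 (about 34 between the fingers), at about 25 N on the handles
- pliers_mid (a point): middle of the pliers' length, on the underside, 22 behind the pivot
- mat: fixed dark silicone mat 230 (x) x 140 (y) x 4 thick, the pliers' resting place. Origin: underside centre; x along its length
- soap_tin: steel travel soap tin 102 x 70 x 34; bystander, leave it alone. Origin: underside centre
- nail_polish: purple glass nail polish bottle, 36 across, 77 high, black cap; bystander, leave it alone. Origin: underside centre
- ring_cone: white ceramic ring cone, 74 across at the foot, 92 high; bystander, leave it alone. Origin: underside centre
- brush_case: mint plastic toothbrush case 200 (x) x 28 x 22, lying; bystander, leave it alone. Origin: underside centre
- tumbler: blue ceramic tumbler, 72 across, 95 high; bystander, leave it alone. Origin: underside centre
- cream_jar: amber glass cream jar, 60 across, 55 high; bystander, leave it alone. Origin: underside centre
Things that resemble listed ones, but are neither listed nor needed, are in the scene too. What is shaped like the amber but blue is not meant.

How it is judged:
On the way, in this order (a step that is already met when the one before it is completed fails the run):
1. every barrette is seated in a bay against fence and stop with its clasp still open ((distance between coral and bay0 below 0.004 m or distance between coral and bay1 below 0.004 m or distance between coral and bay2 below 0.004 m or distance between coral and bay3 below 0.004 m) and angle between the x axis of each of coral, teal, amber, ivory and the x axis of jig, either way round below 0.08 rad and value of joint each of coral_arm, teal_arm, amber_arm, ivory_arm above 0.06 rad and (distance between teal and bay0 below 0.004 m or distance between teal and bay1 below 0.004 m or distance between teal and bay2 below 0.004 m or distance between teal and bay3 below 0.004 m) and (distance between amber and bay0 below 0.004 m or distance between amber and bay1 below 0.004 m or distance between amber and bay2 below 0.004 m or distance between amber and bay3 below 0.004 m) and (distance between ivory and bay0 below 0.004 m or distance between ivory and bay1 below 0.004 m or distance between ivory and bay2 below 0.004 m or distance between ivory and bay3 below 0.004 m)), for 0.2 s.
2. every clasp is snapped shut (value of joint each of coral_arm, teal_arm, amber_arm, ivory_arm below 0.02 rad), for 0.2 s.
At the end, for the whole second after the job is handed in: Every barrette present stands in a bay with its origin within 4 mm of the bay's point and square to the jig within 0.08 rad, its clasp shut (arm below 0.02 rad); the pliers lie flat on the mat with their middle within 40 mm of the mat's centre; all at rest (all of step 2 and (distance between coral and bay0 below 0.004 m or distance between coral and bay1 below 0.004 m or distance between coral and bay2 below 0.004 m or distance between coral and bay3 below 0.004 m) and angle between the x axis of each of coral, teal, amber, ivory and the x axis of jig, either way round below 0.08 rad and linear speed of each of coral, teal, amber, ivory, pliers below 0.02 m/s and (distance between teal and bay0 below 0.004 m or distance between teal and bay1 below 0.004 m or distance between teal and bay2 below 0.004 m or distance between teal and bay3 below 0.004 m) and (distance between amber and bay0 below 0.004 m or distance between amber and bay1 below 0.004 m or distance between amber and bay2 below 0.004 m or distance between amber and bay3 below 0.004 m) and (distance between ivory and bay0 below 0.004 m or distance between ivory and bay1 below 0.004 m or distance between ivory and bay2 below 0.004 m or distance between ivory and bay3 below 0.004 m) and horizontal distance between pliers_mid and mat below 0.04 m and height (world z) of pliers below 0.01 m and angle between pliers's own z axis and vertical below 0.1 rad); the robot touches nothing.
It fails at once if the fingers touch a barrette's swinging arm (more than 1 N) (contact force between the fingers and coral_arm above 1 N or contact force between the fingers and teal_arm above 1 N or contact force between the fingers and amber_arm above 1 N or contact force between the fingers and ivory_arm above 1 N).
It fails at once if a bystander is moved more than 30 mm or tipped (distance of any of soap_tin, nail_polish, ring_cone, brush_case, tumbler, cream_jar from where it was at the start of the episode above 0.03 m or angle between any of soap_tin, nail_polish, ring_cone, brush_case, tumbler, cream_jar's own z axis and vertical above 0.5 rad).
Of coral, teal, amber, ivory only 3 to 4 are there at a start; the rules pass over those that are not, and their reading is None.
At some moment in a run one of coral, teal, amber, ivory may be knocked a few centimetres aside while the robot is not near it.
It also fails if it takes over 210 s, if anything falls off the work surface, if the arm or the gripper's body presses on something with over 40 N, if the wrist force passes 120 N, or if a joint passes its speed limit or range.

## Robot

A 6-joint arm with a two-finger parallel gripper is mounted at the origin on the work surface. World frame = base frame: x ahead of the robot, y to its left, z up, the work surface at z = 0. Lengths are in m, angles in rad, forces in N, time in s.
With the tool pointing down it reaches from about 0.375 to 0.925 m from the base axis. Payload 5.7 kg.
Tool frame: the origin (TCP) lies midway between the tips of the shut fingers; the grasp point (between the pads) lies 19 mm behind it; z points along the fingers, y is the line along which they close (so a half turn about z gives the same grasp; the last joint's range is limited). The gripper opens to 88 mm and grips with 3 to 60 N. Pads are 20 mm wide; open, the fingers measure 115 mm over their backs; the gripper's body (75 mm by 178 mm) begins 61 mm behind the grasp point.
Start: joints at [-0.115, 0.359, 1.51, -0, 1.272, -0.115], TCP at [0.6, -0, 0.223] pointing down, gripper open.
Joint ranges: [-2.97, 2.97], [-1.01, 2.36], [0.21, 2.38], [-0.96, 4.11], [0.2, 2.71], [-2.98, 2.98]. Speed limits (rad/s): [2.39, 2.39, 3.14, 3.14, 3.14, 3.14].

## Interface

Orientations are given as a rotation vector (axis times angle).
In Python, from workcell import env gives the robot as it stands.
- The arm moves only by the tool move_arm, never from a script. Its argument "series" is a list of rows, each a list of 7 numbers: the turn, a rotation vector about the world's x, y, z as a fraction of full scale, then the shift along the world's x, y, z as a fraction of full scale, then the opening, from 0 (shut) to 1 (fully open). In form: [[rx, ry, rz, tx, ty, tz, jaw], ...]. A call has 1 to 20 rows; each row shifts and turns the commanded pose from where the row before left it; what a row does not reach is not made up. Full scale, the value 1, is 0.04 m for a shift and 6 degrees for a turn. A row lasts 1/12 s, in which the tool goes at most 41.7 mm and 7.16 degrees, less where a joint would pass 70% of its speed; a pose out of reach is approached as far as the arm can. A call with a number of a shift or a turn outside -1 to 1 is refused whole. A call with a gripper value outside its range is refused whole. The fingers move at their own pace and stop on an object; "grip_force" is the grip in N (left out, the last holds). Time passes only in rows, so rows that do not move let the fingers close. It gives the time, the measured TCP pose, the force, the opening and the grip force at its end, in the units of the state.
- env.state(): the state, without advancing time (a new reading comes with each control period).
- env.snapshot(name): name is "scene" or "side" or "wrist"; returns a dict with "pixels" (420x560x3 uint8, blue, green, red), "fx", "fy", "cx", "cy" (pixels), "rvec" (rotation vector, rad) and "tvec" (3), from world to camera coordinates, as OpenCV has them. Camera axes: x right, y down, z forward; pixel columns grow to the right and rows downward; lengths in m; the calibration is good to about 2 mm. The wrist camera is an equidistant fisheye: a pixel r from the principal point sees the ray r / f radians off the axis. A picture is of the moment at which its call begins. There is no depth.
- env.job_done(): hands the job in; it is judged then, once.
The state is a dict: "t": time; "q": joint angles; "joint_velocities": joint speeds; "tau": joint torques, N m; "position": TCP position; "tool_rot": TCP orientation; "wrist_force": force on the tool from outside, world axes, zero at the start; "moment": the same for the moment, N m; "grip_width": finger opening in m; "grip_force": force on a finger pad.
Only numpy, scipy, OpenCV 4.12 (cv2) and the standard library are available. Lean on these libraries where they do the work, as an engineer would, in place of code of your own. Each camera call takes 0.05 s, during which the arm holds its last target. There are 200 camera calls.

## Working session

There is one attempt and no reset: what is moved stays moved. The work goes in short steps, Python scripts to look and compute and a tool call to move; the robot and the scene stay as the last step left them, time stands still between calls to the robot, and variables do not carry over. Pictures are saved under pics/ and viewed, at most 14 in all, crops included, and the job is handed in when it is done.

Besides the shell and the picture viewer there is one more tool, called after "Emit:" as name([rows], argument=value, ...), one row to a line, values as JSON. move_arm: Moves the arm, as the interface text tells. Shift numbers are shares of 0.04 m and turn numbers shares of 6 degrees, none past 1 either way. Its arguments: {"type":"object","properties":{"series":{"type":"array"},"grip_force":{"type":"number"}},"required":["series"]}

```bash
mkdir -p pics && ls && cat > h.py <<'E'
import numpy as np, cv2
from workcell import env
def snap(n,save=None):
    s=env.snapshot(n); s['pixels']=np.ascontiguousarray(s['pixels'])
    if save: cv2.imwrite('pics/'+save+'.png',s['pixels'])
    return s
def ray(s,uv):
    u,v=uv; R,_=cv2.Rodrigues(np.array(s['rvec'],float)); t=np.array(s['tvec'],float)
    a=np.array([(u-s['cx'])/s['fx'],(v-s['cy'])/s['fy']])
    if s.get('fish'):
        th=np.hypot(*a); d=np.array([a[0]/th*np.sin(th),a[1]/th*np.sin(th),np.cos(th)]) if th>1e-9 else np.array([0,0,1.])
    else: d=np.array([a[0],a[1],1.])
    return -R.T@t, R.T@d
def onplane(s,uv,z):
    c,d=ray(s,uv); return c+d*(z-c[2])/d[2]
E
python3 - <<'E'
from h import *
for n in('scene','side','wrist'):
    s=snap(n,n+'0'); R,_=cv2.Rodrigues(np.array(s['rvec'])); print(n,{k:s[k] for k in('fx','fy','cx','cy')},-R.T@np.array(s['tvec']),R[2])
print(env.state())
a=[cv2.imread(f'pics/{n}0.png') for n in('scene','side')]
E
```

```text
pics
scene {'fx': 446.03148285120756, 'fy': 446.03148285120756, 'cx': 279.93784467837753, 'cy': 213.97782727362787} [ 1.37364666 -0.14229123  1.27901017] [-0.56170688  0.08899226 -0.82253618]
side {'fx': 480.25915853232897, 'fy': 480.25915853232897, 'cx': 281.4745137239607, 'cy': 211.83862055266724} [0.74584871 1.0375614  0.75699144] [-0.17016187 -0.82146813 -0.54427479]
wrist {'fx': 325.19226210127806, 'fy': 325.19226210127806, 'cx': 277.5031952374955, 'cy': 204.9786610683351} [0.59986848 0.08280818 0.38476412] [-0.00224637 -0.29924182 -0.95417466]
{'t': 0.15, 'q': array([-1.15111791e-01,  3.59334508e-01,  1.51117466e+00,  2.04096928e-06,
        1.27250788e+00, -1.15102853e-01]), 'joint_velocities': array([ 0.00252024, -0.00127891, -0.00190652,  0.00052613, -0.00083038,
        0.00126653]), 'tau': array([ 6.01716038e-04, -5.15759647e+01, -2.71007627e+01,  6.74942834e-02,
        3.05557286e-02, -7.96465724e-05]), 'position': array([5.99467800e-01, 4.75418844e-05, 2.22009195e-01]), 'tool_rot': array([-2.22066170e+00, -2.22064052e+00,  1.38703694e-03]), 'wrist_force': array([ 0.26872169, -0.45795923, -0.33432534]), 'moment': array([-0.01833341,  0.00180722, -0.01147703]), 'grip_force': 0.0, 'grip_width': 0.08768412271233077}
```

View pics/scene0.png

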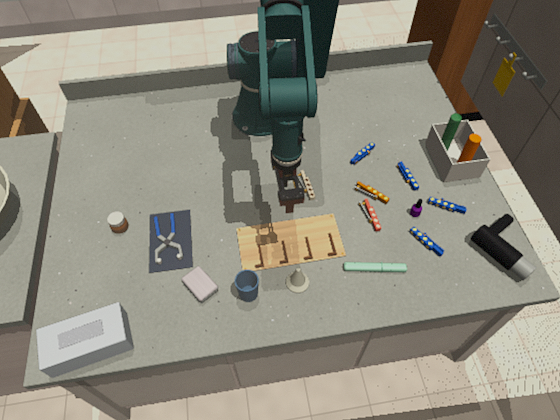

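View pics/wrist0.png

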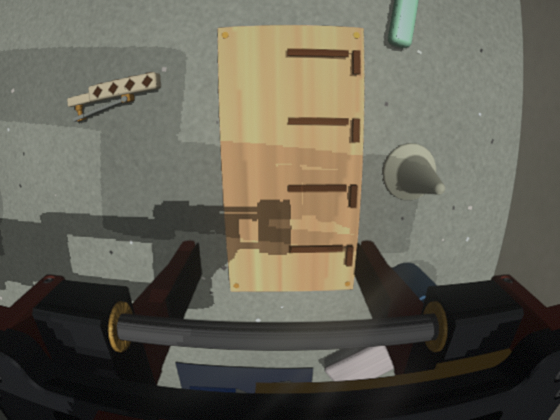

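Scene view (right = +y, down = +x): the jig is at (290,241), pliers on their mat at (168,240), and ivory at (307,185). Amber is at (372,192) and coral at (371,215). Blue look-alikes are at (363,153), (408,175), (447,205) and (426,241). The ring cone is at (297,280), the tumbler at (247,286) and the brush case at (375,267). I'll enlarge the area to check whether any blue item is teal.

```bash
python3 - <<'E'
from h import *
im=cv2.imread('pics/scene0.png')
c=im[135:265,295:475]; cv2.imwrite('pics/crop0.png',cv2.resize(c,None,fx=4.4,fy=4.4,interpolation=cv2.INTER_CUBIC))
hsv=cv2.cvtColor(im,cv2.COLOR_BGR2HSV)
for n,(u,v) in dict(a=(363,153),b=(408,175),c=(447,205),d=(426,241),am=(372,192),co=(371,215)).items():
    p=hsv[v-14:v+14,u-18:u+18].reshape(-1,3); p=p[p[:,1]>110]; print(n,len(p),np.percentile(p,[10,25,50,75,90],axis=0)[:,0], np.median(p,axis=0))
E
```

```text
a 143 [ 44.6 108.  108.  109.  111. ] [108. 213. 156.]
b 171 [ 28. 108. 109. 109. 111.] [109. 212. 144.]
c 206 [ 28.   107.25 108.   109.   111.  ] [108.  209.  150.5]
d 239 [ 28. 108. 108. 110. 111.] [108. 204. 149.]
am 258 [ 9.4 15.  17.  19.  23. ] [ 17.  205.5 182. ]
co 161 [ 4.  5.  6.  8. 18.] [  6. 166. 186.]
```

View pics/crop0.png

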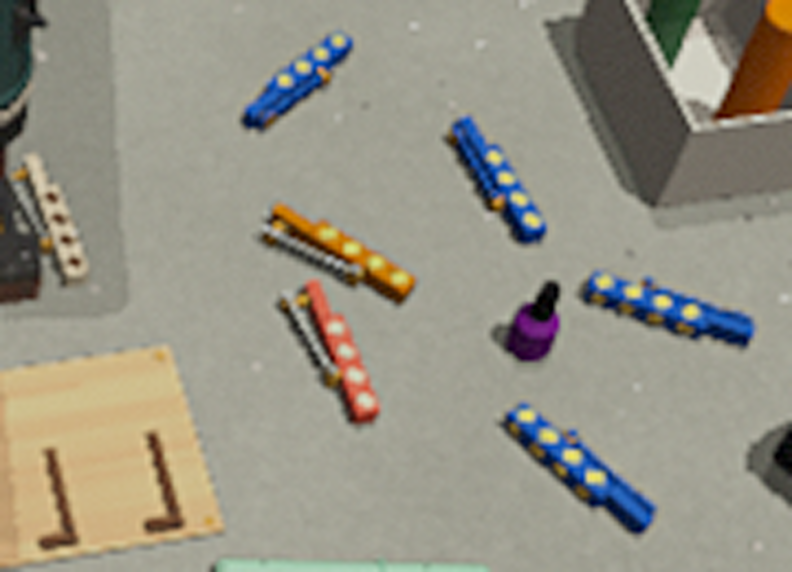

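All four blue items share hue 108, so they are the decoys. Amber (372,192; hue 17), coral (371,215; hue 6) and ivory (307,185; cream) are the real ones, and teal appears to be absent. Next I'll measure the jig, barrettes and pliers, and check for any teal hue.

```bash
cat >> h.py <<'E'
def load(n):  # fresh snap
    s=snap(n); s['fish']=(n=='wrist'); return s
RNG=dict(coral=((0,120,90),(10,255,255)),amber=((11,150,90),(22,255,255)),wood=((10,60,110),(24,150,255)),teal=((78,100,50),(100,255,255)),blue=((104,120,60),(115,255,255)))
def mask(im,n):
    return cv2.inRange(cv2.cvtColor(im,cv2.COLOR_BGR2HSV),*RNG[n])
def blobs(m,amin):
    n,l,st,c=cv2.connectedComponentsWithStats(m); return [(st[i,4],c[i].round(1),st[i,:4],(l==i)) for i in range(1,n) if st[i,4]>=amin]
E
python3 - <<'E'
from h import *
for cam in('scene','wrist','side'):
    s=load(cam)
    for n in RNG:
        for a,c,b,l in blobs(mask(s['pixels'],n),40): 
            ys,xs=np.nonzero(l); P=np.array([onplane(s,(x,y),.005 if n=='wood' else .015) for x,y in zip(xs[::5],ys[::5])])[:,:2]
            r=cv2.minAreaRect((P*1000).astype(np.float32)); print(cam,n,a,c,np.round(P.mean(0),3),np.round(cv2.boxPoints(r)).tolist() if n=='wood' else np.round(r[1]))
E
```

```text
scene coral 72 [369.7 209. ] [0.541 0.305] [86. 16.]
scene amber 530 [454.6  53.8] [-0.239  0.931] [ 60. 578.]
scene amber 135 [462.8 101.5] [0.075 0.838] [ 33. 154.]
scene amber 297 [471. 147.] [0.325 0.769] [ 40. 155.]
scene amber 121 [372.5 191.2] [0.468 0.336] [129.  23.]
scene wood 255 [ 17.8 117.6] [-0.154 -0.986] [[-274.0, -1000.0], [-47.0, -1003.0], [-47.0, -971.0], [-274.0, -968.0]]
scene wood 4198 [289.7 241.9] [0.62 0.01] [[530.0, 178.0], [534.0, -161.0], [706.0, -159.0], [702.0, 180.0]]
scene teal 44 [281.   43.3] [-0.449  0.157] [66. 31.]
scene blue 123 [361.2 154.3] [0.29  0.347] [ 28. 130.]
scene blue 130 [406.7 174.3] [0.411 0.481] [131.  24.]
scene blue 168 [449.2 205.6] [0.574 0.581] [124.  34.]
scene blue 75 [172.1 222. ] [ 0.479 -0.374] [73. 11.]
scene blue 74 [156.6 225.7] [ 0.486 -0.426] [76. 11.]
scene blue 146 [431.6 244.5] [0.714 0.465] [91. 28.]
wrist amber 61 [113.  342.9] [ 0.325 -0.274] [ 9. 35.]
wrist wood 31031 [292.  153.1] [0.617 0.024] [[529.0, 179.0], [533.0, -161.0], [704.0, -159.0], [699.0, 181.0]]
wrist wood 108 [249.6  57.9] [0.568 0.141] [[565.
[... 562 characters left out ...]
1382.0, -3443.0], [-950.0, -3210.0], [-1346.0, -2476.0]]
side wood 4351 [253.2 245.6] [0.615 0.039] [[528.0, 185.0], [533.0, -159.0], [704.0, -156.0], [699.0, 187.0]]
side wood 207 [342.1 248.2] [0.394 0.102] [[329.0, 112.0], [330.0, 85.0], [449.0, 91.0], [447.0, 118.0]]
side teal 63 [532.7 147.3] [-0.458 -0.314] [152.  43.]
side blue 50 [265.2 159.7] [ 0.503 -0.415] [30. 37.]
side blue 133 [273.1 165.5] [ 0.484 -0.367] [83. 37.]
side blue 171 [185.3 187.9] [ 0.775 -0.276] [76. 56.]
side blue 515 [427.  308.6] [0.284 0.358] [ 39. 128.]
side blue 589 [395.6 365.9] [0.41  0.488] [131.  33.]
side blue 654 [241.3 382.2] [0.702 0.465] [131.  31.]
side blue 86 [338.4 400.2] [0.537 0.538] [26. 19.]
```

View pics/side0.png

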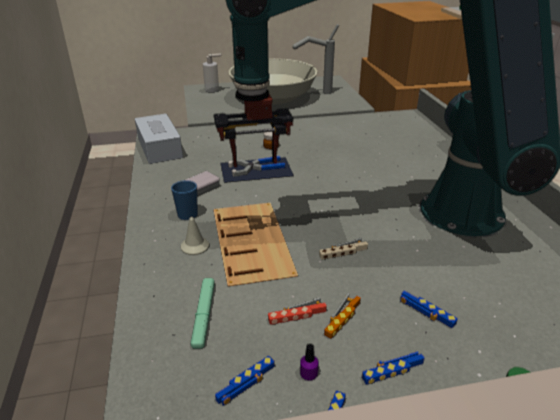

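Side view: pliers are on the mat at (255,168), ivory at (343,248), coral at (297,313) and amber at (343,315). Nothing teal is on the counter, so three barrettes need loading. The jig centre is about (0.617, 0.010) with yaw about 0.012. I'll move to hover over ivory.

Emit:
move_arm([
  [0,0,-1,-0.3,0.17,0,1],
  [0,0,-1,-0.3,0.17,0,1],
  [0,0,-1,-0.3,0.17,0,1],
  [0,0,-1,-0.3,0.17,0,1],
  [0,0,-1,-0.3,0.17,0,1],
  [0,0,-1,-0.3,0.17,0,1],
  [0,0,-1,-0.3,0.17,0,1],
  [0,0,-1,-0.3,0.17,0,1],
  [0,0,-1,-0.3,0.17,0,1],
  [0,0,-1,-0.3,0.17,0,1],
  [0,0,-1,-0.3,0.17,0,1],
  [0,0,-1,-0.3,0.17,0,1],
  [0,0,-1,-0.3,0.17,0,1],
  [0,0,0,0,0,0,1],
  [0,0,0,0,0,0,1],
], grip_force=20)

```text
t: 1.55
position: [0.4439, 0.0885, 0.2228]
tool_rot: [3.124, 0.335, 0.001]
wrist_force: [0.6, 0.1, 0.7]
grip_width: 0.0878
grip_force: 0.0
```

```bash
python3 - <<'E'
from h import *
s=load('wrist'); cv2.imwrite('pics/wrist1.png',s['pixels'])
import pickle; pickle.dump(s,open('w1.pkl','wb'))
st=env.state(); print(st['position'],cv2.Rodrigues(st['tool_rot'])[0][:,:2].round(3),st['q'])
E
```

```text
[0.44464048 0.08829183 0.2228632 ] [[ 0.977  0.212]
 [ 0.212 -0.977]
 [ 0.001  0.   ]] [ 4.35365474e-02  1.44602616e-01  1.81171063e+00 -1.24101612e-04
  1.18418133e+00  1.40112689e+00]
```

View pics/wrist1.png

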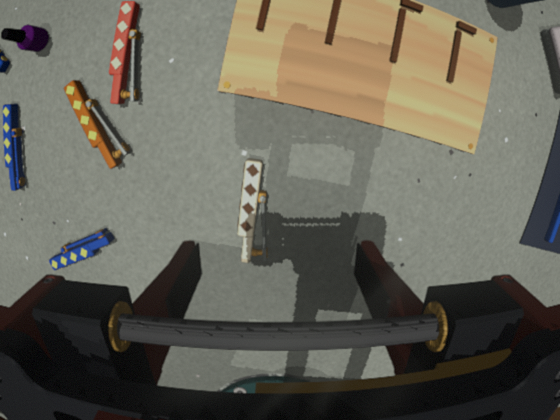

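The wrist view shows ivory at (250,205) with its thick end up at (255,160), the arm on its right side and open. Coral is at (122,55) and amber at (95,120). Now the precise measurement.

```bash
cat >> h.py <<'E'
def bmask(im,n):
    if n=='ivory':
        b,g,r=[im[...,i].astype(int) for i in range(3)]; m=((r-b>22)&(r-b<75)&(r>120)).astype(np.uint8)*255
    else: m=mask(im,n)
    return cv2.morphologyEx(m,cv2.MORPH_CLOSE,np.ones((7,7),np.uint8))
def measure(s,n,uv,z0=0.0):
    """pose (x,y,yaw) of barrette near pixel uv; z0 = height of its underside"""
    B=[b for b in blobs(bmask(s['pixels'],n),40) if np.hypot(*(b[1]-uv))<40]; B=max(B,key=lambda b:b[0])
    c=np.vstack(cv2.findContours(B[3].astype(np.uint8),cv2.RETR_EXTERNAL,cv2.CHAIN_APPROX_NONE)[0]).reshape(-1,2).astype(float)
    cam=ray(s,(0,0))[0]
    top=np.array([onplane(s,p,z0+.02)[:2] for p in c]); bot=np.array([onplane(s,p,z0)[:2] for p in c])
    r=cv2.boxPoints(cv2.minAreaRect((top*1000).astype(np.float32)))/1000
    e=[r[1]-r[0],r[2]-r[1]]; e=max(e,key=np.linalg.norm); yaw=np.arctan2(e[1],e[0])
    if np.cos(yaw)<-.2 or (abs(np.cos(yaw))<=.2 and np.sin(yaw)<0): yaw+=np.pi
    for k in range(4):
        R=np.array([[np.cos(yaw),np.sin(yaw)],[-np.sin(yaw),np.cos(yaw)]])
        cl=R@cam[:2]; T=top@R.T; Q=bot@R.T
        L=Q if cl[1]>T[:,1].max() else T
        E=Q if cl[0]>T[:,0].max() else T
        x0=E[:,0].max(); X=L[:,0]; lo=L[:,0].max()-.088; hi=L[:,0].max()-.008
        bx=[];by=[]
        for a in np.arange(lo,hi,.004):
            k_=(X>=a)&(X<a+.004)
            if k_.any(): i=np.argmax(np.where(k_,L[:,1],-9)); bx.append(L[i,0]); by.append(L[i,1])
        p=np.polyfit(bx,by,1); res=np.array(by)-np.polyval(p,bx); g=abs(res)<.0025
        if g.sum()>5:p=np.polyfit(np.array(bx)[g],np.array(by)[g],1)
        yaw+=np.arctan(p[0])
    R=np.array([[np.cos(yaw),np.sin(yaw)],[-np.sin(yaw),np.cos(yaw)]])
    fy=np.mean(np.array(by)[g])
    o=R.T@np.array([x0,fy-.012]); T=top@R.T
    return o.round(4),round(float(np.degrees(yaw)),2),B[0],'len',(np.ptp(T[:,0])).round(3),L is Q,E is Q
E
python3 - <<'E'
from h import *
import pickle
s=pickle.load(open('w1.pkl','rb'))
for n,uv in dict(ivory=(250,205),amber=(95,120),coral=(122,55)).items():
    print(n,measure(s,n,uv))
s0=snap('scene');
# fences in wrist0 picture (start pose) and wrist1
s['pixels']
hs=cv2.cvtColor(s['pixels'],cv2.COLOR_BGR2HSV)
m=((hs[...,2]<115)&(s['pixels'][...,2].astype(int)-s['pixels'][...,0]>25)).astype(np.uint8)*255; m[120:]=0
J=np.array([[np.cos(.012),np.sin(.012)],[-np.sin(.012),np.cos(.012)]])
for a,c,b,l in blobs(m,60):
    ys,xs=np.nonzero(l)
    for z in(.011,.014):
        P=(np.array([onplane(s,(x,y),z)[:2] for x,y in zip(xs,ys)])-[.617,.010])@J.T*1000
        print(a,c,z,'x',np.percentile(P[:,0],[1,50,99]).round(),'y',np.percentile(P[:,1],[1,10,50,90,99]).round(1))
E
```

```text
ivory (array([0.4597, 0.0974]), 5.81, np.int32(537), 'len', np.float64(0.13), False, True)
amber (array([0.5163, 0.3745]), 39.61, np.int32(1010), 'len', np.float64(0.128), False, False)
coral (array([0.6261, 0.3077]), 2.55, np.int32(1066), 'len', np.float64(0.13), False, False)
241 [262.8  14.7] 0.011 x [-7. 12. 31.] y [131.  131.8 135.3 138.8 139.6]
241 [262.8  14.7] 0.014 x [-8. 11. 30.] y [130.7 131.5 134.9 138.5 139.3]
333 [332.3  21.6] 0.011 x [-7. 21. 49.] y [52.2 52.9 56.3 59.7 60.5]
333 [332.3  21.6] 0.014 x [-7. 20. 48.] y [52.6 53.3 56.6 60.  60.7]
541 [401.3  26.9] 0.011 x [-6. 42. 78.] y [-47.1 -37.5 -24.1 -19.6 -18.5]
541 [401.3  26.9] 0.014 x [-7. 41. 77.] y [-45.9 -36.4 -23.2 -18.7 -17.6]
522 [128.2  53.1] 0.011 x [-115.  -56.    9.] y [279.6 285.3 290.  293.4 295.1]
522 [128.2  53.1] 0.014 x [-115.  -56.    9.] y [278.1 283.8 288.5 291.9 293.5]
479 [456.9  48.4] 0.011 x [-6. 41. 78.] y [-127.5 -117.3 -103.6  -98.6  -97.4]
479 [456.9  48.4] 0.014 x [-7. 40. 77.] y [-125.7 -115.6 -102.   -97.   -95.9]
228 [85.4 98.6] 0.011 x [-141. -116.  -94.] y [322.4 327.  344.1 358.4 364.5]
228 [85.4 98.6] 0.014 x [-140. -115.  -94.] y [320.6 325.2 342.1 356.3 362.4]
```

```bash
python3 - <<'E'
from h import *
import pickle
s=pickle.load(open('w1.pkl','rb')); im=s['pixels']
b,r=im[...,0].astype(int),im[...,2].astype(int)
for y in(165,180,195,205,220,240,255): print(y,[(r[y,x],r[y,x]-b[y,x]) for x in range(232,272,2)])
E
```

```text
165 [(np.int64(141), np.int64(7)), (np.int64(144), np.int64(7)), (np.int64(145), np.int64(7)), (np.int64(141), np.int64(6)), (np.int64(134), np.int64(5)), (np.int64(134), np.int64(7)), (np.int64(120), np.int64(21)), (np.int64(191), np.int64(12)), (np.int64(191), np.int64(-2)), (np.int64(149), np.int64(11)), (np.int64(105), np.int64(33)), (np.int64(164), np.int64(6)), (np.int64(193), np.int64(2)), (np.int64(191), np.int64(2)), (np.int64(187), np.int64(27)), (np.int64(88), np.int64(16)), (np.int64(89), np.int64(4)), (np.int64(140), np.int64(7)), (np.int64(138), np.int64(8)), (np.int64(118), np.int64(5))]
180 [(np.int64(139), np.int64(7)), (np.int64(136), np.int64(7)), (np.int64(137), np.int64(7)), (np.int64(135), np.int64(6)), (np.int64(136), np.int64(7)), (np.int64(133), np.int64(13)), (np.int64(191), np.int64(19)), (np.int64(192), np.int64(0)), (np.int64(192), np.int64(2)), (np.int64(191), np.int64(2)), (np.int64(190), np.int64(4)), (np.int64(190), np.int64(4)), (np.int64(191), np.int64(4)), (np.int64(189), np.int64(28)), (np.int64(90), np.int64(16)), (np.int64(73), np.int64(4)), (np
[... 2447 characters left out ...]
t64(3)), (np.int64(55), np.int64(2)), (np.int64(60), np.int64(4)), (np.int64(59), np.int64(2))]
255 [(np.int64(116), np.int64(6)), (np.int64(113), np.int64(7)), (np.int64(116), np.int64(5)), (np.int64(116), np.int64(7)), (np.int64(123), np.int64(10)), (np.int64(185), np.int64(19)), (np.int64(192), np.int64(9)), (np.int64(160), np.int64(14)), (np.int64(124), np.int64(23)), (np.int64(97), np.int64(20)), (np.int64(79), np.int64(35)), (np.int64(88), np.int64(49)), (np.int64(81), np.int64(38)), (np.int64(66), np.int64(19)), (np.int64(67), np.int64(19)), (np.int64(63), np.int64(6)), (np.int64(63), np.int64(2)), (np.int64(59), np.int64(16)), (np.int64(57), np.int64(6)), (np.int64(58), np.int64(2))]
```

```bash
sed -i 's/m=((r-b>22).*$/m=((r>165)|((r-b>=14)\&(r-b<75)\&(r>88))).astype(np.uint8)*255/' h.py && python3 - <<'E'
from h import *
import pickle
s=pickle.load(open('w1.pkl','rb'))
print(measure(s,'ivory',(250,205)))
o,y=measure(s,'ivory',(250,205))[:2]; y=np.radians(y); R=np.array([[np.cos(y),-np.sin(y)],[np.sin(y),np.cos(y)]]); print(o+R@[-.016,.002])
E
```

```text
(array([0.4663, 0.1188]), 4.27, np.int32(1770), 'len', np.float64(0.14), False, True)
[0.4501955  0.11960314]
```

```bash
python3 - <<'E'
from h import *
import pickle
s=pickle.load(open('w1.pkl','rb'))
m=bmask(s['pixels'],'ivory')
for y in range(146,268,4):
    x=np.nonzero(m[y,225:285])[0]+225
    if len(x): print(y,x.min(),x.max(),len(x),onplane(s,(x.min(),y),.02)[:2].round(4),onplane(s,(x.max(),y),.02)[:2].round(4))
print(ray(s,(0,0))[0])
E
```

```text
150 243 243 1 [0.4681 0.1339] [0.4681 0.1339]
154 242 246 5 [0.4634 0.1341] [0.4643 0.1297]
158 245 249 5 [0.4595 0.1299] [0.4605 0.1254]
162 245 261 17 [0.455 0.129] [0.4587 0.1111]
166 244 261 18 [0.4502 0.1292] [0.4542 0.1101]
170 243 261 19 [0.4453 0.1295] [0.4496 0.1092]
174 243 260 18 [0.4407 0.1286] [0.4448 0.1094]
178 243 260 18 [0.4361 0.1277] [0.4402 0.1085]
182 242 259 18 [0.4311 0.128 ] [0.4353 0.1086]
186 241 259 19 [0.4262 0.1282] [0.4306 0.1077]
190 241 259 19 [0.4215 0.1274] [0.4259 0.1068]
194 241 265 25 [0.4167 0.1265] [0.4226 0.0989]
198 241 265 25 [0.4119 0.1256] [0.4178 0.098 ]
202 240 264 25 [0.4068 0.1259] [0.4128 0.0981]
206 239 256 18 [0.4017 0.1262] [0.406  0.1064]
210 239 256 18 [0.3968 0.1253] [0.4011 0.1054]
214 239 255 17 [0.3918 0.1244] [0.3959 0.1056]
218 238 254 17 [0.3865 0.1247] [0.3907 0.1059]
222 237 254 18 [0.3812 0.125 ] [0.3856 0.1049]
226 237 253 17 [0.3761 0.1241] [0.3803 0.1051]
230 237 253 17 [0.371  0.1232] [0.3752 0.1041]
234 237 252 16 [0.3657 0.1224] [0.3698 0.1044]
238 243 252 10 [0.3621 0.1142] [0.3645 0.1034]
242 243 251 9 [0.3568 0.1133] [0.359  0.1036]
246 242 251 10 [0.3512 0.1136] [0.3537 0.1026]
250 242 251 10 [0.3458 0.1126] [0.3483 0.1016]
254 241 261 21 [0.34   0.1129] [0.3455 0.0884]
258 241 249 9 [0.3344 0.1119] [0.3367 0.1021]
262 242 248 7 [0.3291 0.1097] [0.3308 0.1023]
[0.52477527 0.10616472 0.38568462]
```

Emit:
move_arm([
  [0,0,-0.65,-0.045,0.375,0,0.65],
  [0,0,-0.65,-0.045,0.375,-0.3,0.65],
  [0,0,0,0,0,-0.7,0.65],
  [0,0,0,0,0,-0.7,0.65],
  [0,0,0,0,0,-0.7,0.65],
  [0,0,0,0,0,-0.7,0.65],
  [0,0,0,0,0,-0.7,0.65],
  [0,0,0,0,0,-0.7,0.65],
  [0,0,0,0,0,-0.6,0.65],
  [0,0,0,0,0,-0.2,0.65],
  [0,0,0,0,0,0,0.65],
  [0,0,0,0,0,0,0.65],
], grip_force=20)

```text
t: 2.65
position: [0.441, 0.1182, 0.0107]
tool_rot: [-3.139, -0.116, 0.0]
wrist_force: [0.0, 0.9, 0.4]
grip_width: 0.057
grip_force: 0.0
```

```bash
python3 - <<'E'
from h import *
s=load('wrist'); cv2.imwrite('pics/wrist2.png',s['pixels'])
st=env.state(); print(st['position'],st['wrist_force'])
E
```

```text
[0.44155338 0.11834872 0.01135174] [0.13308136 0.15739488 0.20789565]
```

View pics/wrist2.png

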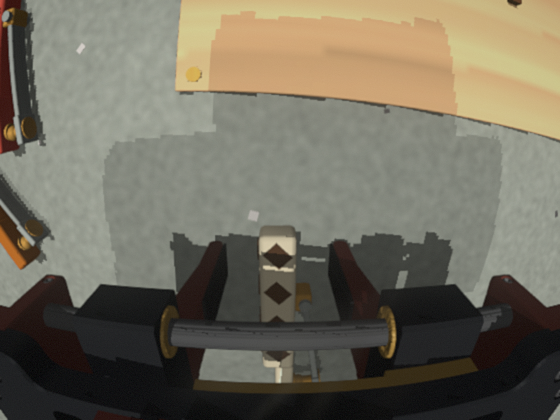

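Wrist view: ivory, at (277,270), is centred between the fingers and square to them, and its arm is clear behind. I'll grip and lift it.

Emit:
move_arm([
  [0,0,0,0,0,0,0],
  [0,0,0,0,0,0,0],
  [0,0,0,0,0,0,0],
  [0,0,0,0,0,0,0],
  [0,0,0,0,0,0,0],
  [0,0,0,0,0,0,0],
  [0,0,0,0,0,0.3,0],
  [0,0,0,0,0,0.6,0],
  [0,0,-0.3,0.5,-0.35,0.6,0],
  [0,0,-0.32,0.6,-0.4,0.5,0],
  [0,0,0,0.6,-0.4,0,0],
  [0,0,0,0.6,-0.4,0,0],
  [0,0,0,0.6,-0.4,0,0],
  [0,0,0,0.6,-0.4,0,0],
  [0,0,0,0.6,-0.4,0,0],
  [0,0,0,0.6,-0.4,0,0],
  [0,0,0,0.6,-0.4,0,0],
  [0,0,0,0.4,-0.2,0,0],
  [0,0,0,0,0,0,0],
  [0,0,0,0,0,0,0],
], grip_force=20)

```text
t: 4.37
position: [0.6682, -0.0319, 0.09]
tool_rot: [-3.141, -0.012, 0.002]
wrist_force: [-0.8, 1.5, -0.3]
grip_width: 0.0201
grip_force: 20.0
```

```bash
python3 - <<'E'
from h import *
s=load('wrist'); cv2.imwrite('pics/wrist3.png',s['pixels'])
st=env.state(); print(st['position'],st['tool_rot'],st['wrist_force'],st['grip_width'])
E
```

```text
[ 0.66702999 -0.03121242  0.08991537] [-3.14086603 -0.012809    0.00348973] [-0.51670525  0.35385589 -0.77788584] 0.0198076187217332
```

View pics/wrist3.png

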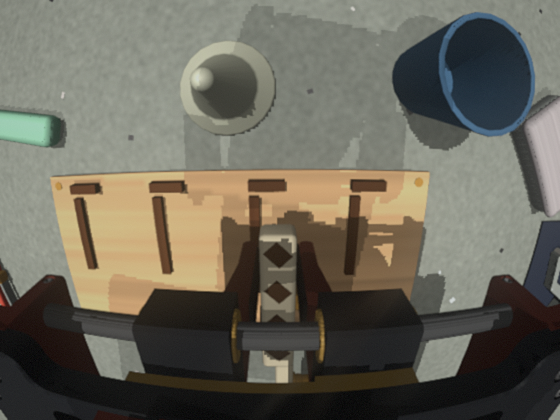

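The wrist view shows ivory held above bay2. The bay2 stop is at (267,186) and its fence at (255,215). I'll refine the stop and fence faces from this view.

```bash
python3 - <<'E'
from h import *
s=load('wrist'); im=s['pixels']; hs=cv2.cvtColor(im,cv2.COLOR_BGR2HSV)
m=((hs[...,2]<100)&(im[...,2].astype(int)-im[...,0]>20)).astype(np.uint8)*255; m[280:]=0;m[:175]=0
J=np.array([[np.cos(.012),np.sin(.012)],[-np.sin(.012),np.cos(.012)]])
for a,c,b,l in blobs(m,60):
    ys,xs=np.nonzero(l); z=.014 if b[2]>b[3]*1.5 else .011
    P=np.array([onplane(s,(x,y),z)[:2] for x,y in zip(xs,ys)])*1000
    print(a,c,b,z,'x',np.percentile(P[:,0],[1,50,99]).round(1),'y',np.percentile(P[:,1],[1,10,50,90,99]).round(1))
print(ray(s,(0,0))[0])
W=mask(im,'wood')
for a,c,b,l in blobs(W,3000): 
    ys,xs=np.nonzero(l); k=ys<230;P=np.array([onplane(s,(x,y),.005)[:2] for x,y in zip(xs[k],ys[k])])*1000; print(P[:,0].max(),P[:,1].min(),P[:,1].max())
E
```

```text
151 [174.1 182.5] [151 179  36  12] 0.014 x [686.3 693.6 695.2] y [40.2 41.5 46.1 64.2 69.6]
410 [267.8 183.1] [250 178  37  12] 0.014 x [687.3 691.9 695.9] y [-37.2 -34.2 -23.6 -12.3 -10. ]
385 [368.8 183.1] [352 178  35  12] 0.014 x [688.1 693.  697.2] y [-115.9 -112.9 -101.4  -90.5  -87.9]
210 [ 84.  186.4] [ 71 182  30  10] 0.014 x [685.8 690.2 694. ] y [118.4 123.2 136.1 147.4 150. ]
451 [163.4 232.5] [154 195  19  77] 0.011 x [612.8 648.1 681.3] y [60.3 61.1 63.2 68.9 69.6]
2159 [241.  243.1] [221 194  41  86] 0.011 x [607.1 640.6 680.8] y [-17.4 -13.8  -1.1  11.2  14.6]
3971 [329.2 242.2] [269 194 100  86] 0.011 x [607.5 642.8 680. ] y [-102.6  -96.3  -75.7  -48.7  -33.9]
530 [ 85.5 231.2] [ 75 196  23  71] 0.011 x [611.4 647.3 679.6] y [138.8 139.7 144.3 148.9 149.9]
697 [275.3 256.7] [260 240  34  40] 0.011 x [608.1 630.4 643.1] y [-42.4 -39.2 -29.3 -20.3 -17.7]
80 [  2.8 273.8] [  0 265   8  15] 0.011 x [578.4 586.1 597. ] y [282.1 284.  290.1 296.  299.1]
[ 0.75023706 -0.03051484  0.25257503]
703.9643126880459 -159.14341509156145 181.48387599282836
```

Emit:
move_arm([
  [0,0,0.03,-0.05,-0.05,-0.5,0],
  [0,0,0,0,0,-0.5,0],
  [0,0,0,0,0,-0.3,0],
  [0,0,0,0,0,-0.2,0],
  [0,0,0,0,0,-0.15,0],
  [0,0,0,0,0,-0.1,0],
  [0,0,0,0,0,-0.05,0],
  [0,0,0,0,0,0,0],
], grip_force=20)

```text
t: 5.13
position: [0.6665, -0.0335, 0.0187]
tool_rot: [-3.141, -0.018, -0.0]
wrist_force: [1.2, -0.2, -0.1]
grip_width: 0.0198
grip_force: 20.0
```

Emit:
move_arm([
  [0,0,0,0,0,-0.025,0],
  [0,0,0,0,0,-0.02,0],
  [0,0,0,0,0,0,0],
])

```text
t: 5.38
position: [0.6666, -0.0337, 0.0172]
tool_rot: [-3.142, -0.018, -0.001]
wrist_force: [-0.2, -0.6, -0.3]
grip_width: 0.02
grip_force: 20.0
```

Emit:
move_arm([
  [0,0,0,0,0,-0.03,0],
  [0,0,0,0,0,0,0],
])

```text
t: 5.55
position: [0.6668, -0.0337, 0.016]
tool_rot: [3.142, 0.018, 0.001]
wrist_force: [0.1, -0.3, 1.1]
grip_width: 0.02
grip_force: 20.0
```

Emit:
move_arm([
  [0,0,0,0.06,0.04,0,0],
  [0,0,0,0.02,0.04,0,0],
  [0,0,0,0,0.03,0,0],
  [0,0,0,0,0,0,0],
])

```text
t: 5.88
position: [0.6687, -0.0302, 0.0159]
tool_rot: [3.14, 0.019, -0.003]
wrist_force: [-4.2, -5.6, 5.6]
grip_width: 0.0194
grip_force: 20.0
```

Emit:
move_arm([
  [0,0,0,0,0.025,0,0],
  [0,0,0,0,0,0,0],
])

```text
t: 6.05
position: [0.6686, -0.0293, 0.016]
tool_rot: [3.14, 0.019, -0.003]
wrist_force: [-3.8, -4.9, 5.7]
grip_width: 0.0198
grip_force: 20.0
```

Emit:
move_arm([
  [0,0,0,0,0.03,0.01,0],
  [0,0,0,0,0,0,0],
])

```text
t: 6.22
position: [0.6686, -0.0274, 0.016]
tool_rot: [3.141, 0.018, -0.003]
wrist_force: [-4.6, -3.9, 3.6]
grip_width: 0.0195
grip_force: 20.0
```

Emit:
move_arm([
  [0,0,0,0.03,0,0,0],
  [0,0,0,0,0,0,0],
])

```text
t: 6.38
position: [0.6687, -0.0274, 0.016]
tool_rot: [3.141, 0.019, -0.007]
wrist_force: [-6.7, -4.5, 6.4]
grip_width: 0.0199
grip_force: 20.0
```

Emit:
move_arm([
  [0,0,0,0.03,0,0,0],
  [0,0,0,0,0,0,0],
])

```text
t: 6.55
position: [0.6687, -0.0274, 0.016]
tool_rot: [3.141, 0.019, -0.01]
wrist_force: [-8.9, -4.8, 9.6]
grip_width: 0.0198
grip_force: 20.0
```

```bash
python3 - <<'E'
from h import *
s=load('wrist'); cv2.imwrite('pics/crop4.png',cv2.resize(s['pixels'][150:330,190:370],None,fx=3,fy=3)); 
E
```

```text
(no output)
```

View pics/crop4.png

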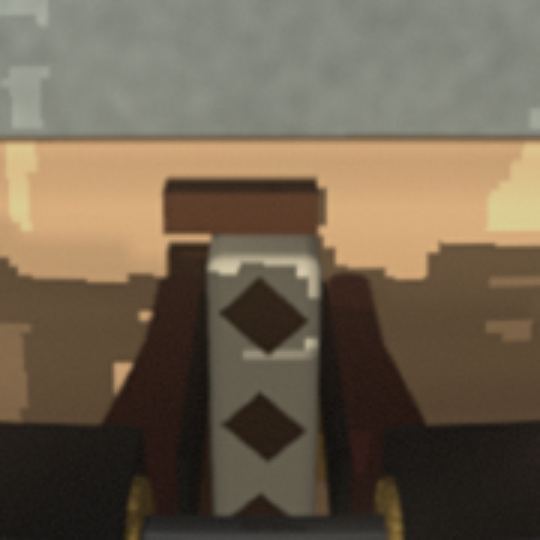

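Crop: ivory's end is against the stop and its right edge is level with the stop's right end, so it is almost at the fence. I'll push slightly more in +y, then release.

Emit:
move_arm([
  [0,0,0,-0.03,0.025,0,0],
  [0,0,0,0,0,0,0],
])

```text
t: 6.77
position: [0.6687, -0.0271, 0.016]
tool_rot: [3.14, 0.019, -0.006]
wrist_force: [-7.0, -6.2, 5.9]
grip_width: 0.0197
grip_force: 20.0
```

Emit:
move_arm([
  [0,0,0,0,0.025,0,0],
  [0,0,0,0,0,0,0],
])

```text
t: 6.93
position: [0.6687, -0.0271, 0.016]
tool_rot: [3.139, 0.02, -0.006]
wrist_force: [-6.9, -10.2, 6.1]
grip_width: 0.0197
grip_force: 20.0
```

Emit:
move_arm([
  [0,0,0,0,-0.04,0,0],
  [0,0,0,0,0,0,0.45],
  [0,0,0,0,0,0,0.45],
  [0,0,0,0,0,0,0.45],
  [0,0,0,0,0,0.2,0.45],
  [0,0,0,0,0,0.6,0.45],
  [0,0,0,0,0,0.7,0.5],
  [0,0,0,0,0,0.7,0.6],
  [0,0,0,-0.15,0.5,0.7,0.65],
  [0,0,0,-0.15,0.7,0.7,0.65],
  [0,0,0,-0.15,0.8,0.7,0.65],
  [0,0,0,-0.15,0.8,0.6,0.65],
  [0,0,0,-0.15,0.8,0.2,0.65],
  [0,0,0,-0.15,0.8,0,0.65],
  [0,0,0,-0.15,0.8,0,0.65],
  [0,0,0,-0.15,0.8,0,0.65],
  [0,0,0,-0.15,0.7,0,0.65],
  [0,0,0,-0.15,0.5,0,0.65],
  [0,0,0,0,0,0,0.65],
  [0,0,0,0,0,0,0.65],
])

```text
t: 8.6
position: [0.6107, 0.2617, 0.2197]
tool_rot: [-3.141, -0.022, -0.001]
wrist_force: [-0.3, 0.1, -0.6]
grip_width: 0.057
grip_force: 0.0
```

```bash
sed -i 's/return cv2.morphologyEx(m,cv2.MORPH_CLOSE,np.ones((7,7),np.uint8))/return cv2.morphologyEx(cv2.morphologyEx(m,cv2.MORPH_CLOSE,np.ones((7,7),np.uint8)),cv2.MORPH_OPEN,np.ones((4,4),np.uint8))/' h.py && cat >> h.py <<'E'
RNG['coralw']=((0,60,60),(10,255,255))
def prof(s,n,uv,z=.02):
    """edge profile of blob: for image rows, world left/right points"""
    B=max([b for b in blobs(bmask(s['pixels'],n),40) if np.hypot(*(b[1]-uv))<60],key=lambda b:b[0]); ys=np.nonzero(B[3].any(1))[0]
    for y in ys[::5]:
        x=np.nonzero(B[3][y])[0]; print(y,x.min(),x.max(),onplane(s,(x.min(),y),z)[:2].round(4),onplane(s,(x.max(),y),z)[:2].round(4))
E
python3 - <<'E'
from h import *
s=load('wrist'); cv2.imwrite('pics/wrist5.png',s['pixels'])
st=env.state(); print(st['position'],st['tool_rot'])
for n in('coral','amber'):
    for b in blobs(bmask(s['pixels'],n),200):
        print(n,b[0],b[1]); print(measure(s,n,b[1]))
        prof(s,n,b[1])
print(ray(s,(0,0))[0])
E
```

```text
[0.61106858 0.26051149 0.21961174] [3.14128210e+00 1.99311126e-02 1.22817099e-03]
coral 1121 [240.2 215.5]
(array([0.6219, 0.3044]), 0.6, np.int32(1121), 'len', np.float64(0.129), False, True)
166 231 242 [0.6255 0.315 ] [0.6255 0.3023]
171 228 244 [0.6196 0.3186] [0.6197 0.3001]
176 241 244 [0.6138 0.3036] [0.6139 0.3002]
181 229 245 [0.6079 0.3177] [0.608  0.2991]
186 229 245 [0.6019 0.3178] [0.6021 0.2992]
191 229 245 [0.5959 0.318 ] [0.5961 0.2992]
196 242 245 [0.59   0.3028] [0.5901 0.2993]
201 230 245 [0.5838 0.3171] [0.584  0.2994]
206 230 246 [0.5776 0.3173] [0.5779 0.2983]
211 242 246 [0.5716 0.3032] [0.5717 0.2984]
216 243 247 [0.5654 0.3021] [0.5655 0.2973]
221 232 247 [0.5588 0.3155] [0.5592 0.2974]
226 232 247 [0.5524 0.3157] [0.5528 0.2975]
231 232 248 [0.5459 0.3159] [0.5463 0.2964]
236 233 248 [0.5394 0.3149] [0.5398 0.2966]
241 233 248 [0.5327 0.3152] [0.5331 0.2967]
246 240 249 [0.5262 0.3067] [0.5264 0.2956]
251 240 249 [0.5194 0.3069] [0.5196 0.2957]
256 241 249 [0.5125 0.3059] [0.5127 0.2959]
261 241 250 [0.5054 0.3061] [0.5057 0.2948]
266 242 249 [0.4983 0.3051] [0.4985 0.2962]
amber 373 [240.7 303.6]
(array([0.4627, 0.3212]), 47.53, np.int32(373), 'len', np.float64(0.059), False, True)
288 225 229 [0.4644 0.3288] [0.4646 0.3234]
293 228 234 [0.4566 0.3252] [0.457  0.3171]
298 228 238 [0.4486 0.3256] [0.4492 0.3121]
303 227 244 [0.4402 0.3275] [0.4413 0.3044]
308 240 256 [0.4327 0.3101] [0.4335 0.2884]
313 245 255 [0.4244 0.3036] [0.4249 0.2899]
[0.69339956 0.2629346  0.38259605]
```

View pics/wrist5.png

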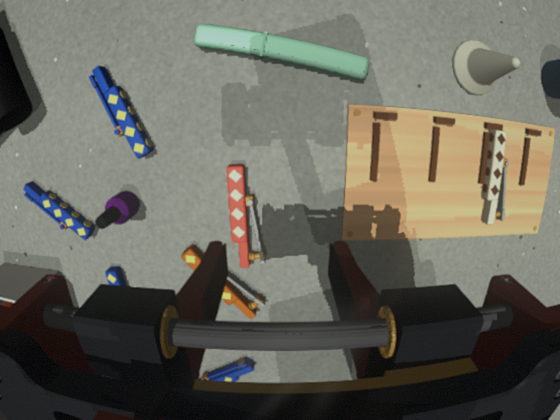

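Wrist view: coral is at (238,215) with its thick end up at (236,167), and amber's tail end is partly hidden at (220,282). Ivory is in bay2 at (493,178). Now I'll grasp coral.

Emit:
move_arm([
  [0,0,0.25,-0.03,0.6,0,0.65],
  [0,0,0,-0.03,0.6,-0.3,0.65],
  [0,0,0,0,0,-0.7,0.65],
  [0,0,0,0,0,-0.7,0.65],
  [0,0,0,0,0,-0.7,0.65],
  [0,0,0,0,0,-0.7,0.65],
  [0,0,0,0,0,-0.7,0.65],
  [0,0,0,0,0,-0.7,0.65],
  [0,0,0,0,0,-0.5,0.65],
  [0,0,0,0,0,-0.2,0.65],
  [0,0,0,0,0,0,0.65],
  [0,0,0,0,0,0,0.65],
])

```text
t: 9.65
position: [0.6094, 0.3076, 0.0117]
tool_rot: [-3.141, -0.057, -0.001]
wrist_force: [0.0, 0.1, 0.1]
grip_width: 0.0572
grip_force: 0.0
```

```bash
cat >> h.py <<'E'
def width(s,rows,n):
    m=bmask(s['pixels'],n)
    for y in rows:
        x=np.nonzero(m[y,200:360])[0]+200
        if len(x): print(y,x.min(),x.max(),onplane(s,((x.min()+x.max())/2,y),.02)[:2].round(4))
E
python3 - <<'E'
from h import *
s=load('wrist'); 
st=env.state(); print(st['position'],st['wrist_force'],2*np.arctan2(st['tool_rot'][1],st['tool_rot'][0]))
width(s,range(225,300,6),'coral')
E
```

```text
[0.61001768 0.30816407 0.01256432] [ 0.69468806 -0.20265526  0.8005236 ] -6.246287036764049
231 258 286 [0.6295 0.3114]
237 256 288 [0.6262 0.3113]
243 255 291 [0.6228 0.3106]
249 256 291 [0.6194 0.3103]
255 257 289 [0.6158 0.3104]
261 257 289 [0.6123 0.3103]
267 256 290 [0.6086 0.3102]
273 258 289 [0.6049 0.3098]
279 258 289 [0.6011 0.3097]
285 257 289 [0.5972 0.3099]
291 257 289 [0.5933 0.3097]
297 257 288 [0.5892 0.3099]
```

Emit:
move_arm([
  [0,0,0,0.04,0.04,-0.05,0.6],
  [0,0,0,0,0,0,0],
  [0,0,0,0,0,0,0],
  [0,0,0,0,0,0,0],
  [0,0,0,0,0,0,0],
  [0,0,0,0,0,0,0],
  [0,0,0,0,0,0,0],
  [0,0,0,0,0,0.3,0],
  [0,0,0,0,0,0.6,0],
  [0,0,-0.24,0.15,-0.5,0.6,0],
  [0,0,0,0.2,-0.7,0.5,0],
  [0,0,0,0.2,-0.7,0,0],
  [0,0,0,0.2,-0.7,0,0],
  [0,0,0,0.2,-0.7,0,0],
  [0,0,0,0.2,-0.7,0,0],
  [0,0,0,0.1,-0.5,0,0],
  [0,0,0,0,0,0,0],
  [0,0,0,0,0,0,0],
], grip_force=20)

```text
t: 11.2
position: [0.6604, 0.129, 0.0898]
tool_rot: [-3.141, -0.016, -0.0]
wrist_force: [0.5, -0.3, -0.8]
grip_width: 0.0198
grip_force: 20.0
```

```bash
python3 - <<'E'
from h import *
s=load('wrist'); 
st=env.state(); print(st['position'],st['grip_width'],2*np.arctan(st['tool_rot'][1]/st['tool_rot'][0]))
width(s,range(213,260,6),'coral')
w=load('side'); cv2.imwrite('pics/side6.png',cv2.resize(w['pixels'][190:390,180:480],None,fx=2.6,fy=2.6))
E
```

```text
[0.66007649 0.13011833 0.08969367] 0.019642151004695442 0.011486090958417003
231 264 279 [0.6491 0.1337]
237 264 292 [0.6441 0.1286]
243 265 296 [0.639  0.1266]
249 264 297 [0.6338 0.1265]
255 265 291 [0.6285 0.1285]
```

View pics/side6.png

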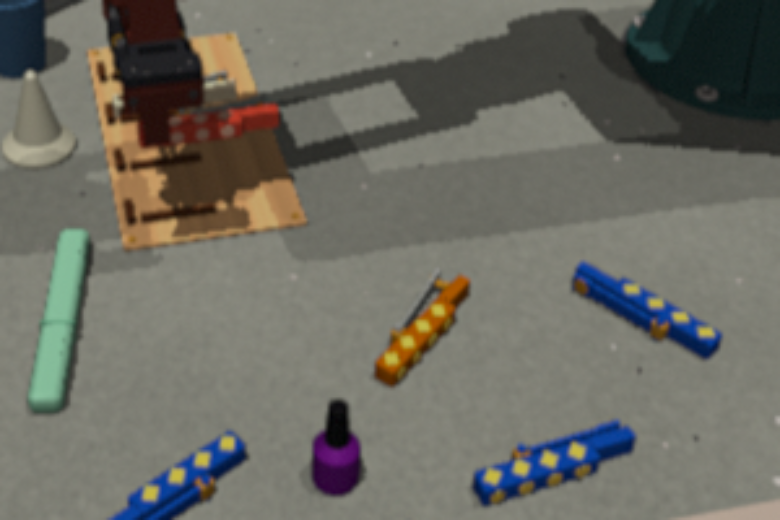

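Side crop: coral is held level with its tail towards the robot, ivory is in bay2, and amber is untouched on the counter at (422,325). Lowering coral into bay0.

Emit:
move_arm([
  [0,0,0.02,0,-0.08,-0.5,0],
  [0,0,0,0,0,-0.5,0],
  [0,0,0,0,0,-0.3,0],
  [0,0,0,0,0,-0.2,0],
  [0,0,0,0,0,-0.15,0],
  [0,0,0,0,0,-0.1,0],
  [0,0,0,0,0,-0.05,0],
  [0,0,0,0,0,0,0],
])

```text
t: 11.97
position: [0.6603, 0.1271, 0.0173]
tool_rot: [-3.141, -0.023, -0.0]
wrist_force: [0.8, -0.3, -0.5]
grip_width: 0.02
grip_force: 20.0
```

Emit:
move_arm([
  [0,0,0,0,0,-0.03,0],
  [0,0,0,0,0,0,0],
])

```text
t: 12.13
position: [0.6606, 0.1268, 0.0165]
tool_rot: [-3.141, -0.023, -0.001]
wrist_force: [-1.3, -0.9, -1.3]
grip_width: 0.02
grip_force: 20.0
```

Emit:
move_arm([
  [0,0,0,0,0,-0.03,0],
  [0,0,0,0,0,0,0],
])

```text
t: 12.3
position: [0.6603, 0.1268, 0.015]
tool_rot: [-3.141, -0.023, -0.001]
wrist_force: [-0.2, 1.2, -1.8]
grip_width: 0.02
grip_force: 20.0
```

Emit:
move_arm([
  [0,0,0,0,0,-0.025,0],
  [0,0,0,0,0,0,0],
])

```text
t: 12.47
position: [0.6604, 0.1268, 0.0144]
tool_rot: [-3.141, -0.023, -0.001]
wrist_force: [-1.0, -1.1, 3.0]
grip_width: 0.02
grip_force: 20.0
```

Emit:
move_arm([
  [0,0,0,0.05,0.04,0,0],
  [0,0,0,0.02,0.04,0,0],
  [0,0,0,0,0.03,0,0],
  [0,0,0,0,0,0,0],
])

```text
t: 12.8
position: [0.6628, 0.131, 0.0143]
tool_rot: [3.141, 0.023, -0.0]
wrist_force: [-1.7, -1.3, 5.7]
grip_width: 0.0199
grip_force: 20.0
```

Emit:
move_arm([
  [0,0,0,0.02,0.025,0,0],
  [0,0,0,0,0,0,0],
])

```text
t: 12.97
position: [0.6633, 0.1319, 0.0143]
tool_rot: [3.141, 0.024, -0.001]
wrist_force: [-2.9, -1.9, 6.4]
grip_width: 0.0199
grip_force: 20.0
```

Emit:
move_arm([
  [0,0,0,0,0.03,0.01,0],
  [0,0,0,0,0,0,0],
])

```text
t: 13.13
position: [0.6636, 0.1328, 0.0144]
tool_rot: [3.141, 0.023, -0.0]
wrist_force: [-1.0, -4.2, 4.4]
grip_width: 0.0195
grip_force: 20.0
```

Emit:
move_arm([
  [0,0,0,0.03,0.015,0,0],
  [0,0,0,0,0,0,0],
])

```text
t: 13.3
position: [0.6636, 0.1328, 0.0144]
tool_rot: [3.14, 0.024, -0.004]
wrist_force: [-5.0, -6.4, 8.1]
grip_width: 0.0197
grip_force: 20.0
```

Emit:
move_arm([
  [0,0,0,0.03,0,0,0],
  [0,0,0,0,0,0,0],
])

```text
t: 13.47
position: [0.6637, 0.1329, 0.0143]
tool_rot: [3.14, 0.024, -0.008]
wrist_force: [-6.7, -6.2, 11.0]
grip_width: 0.0195
grip_force: 20.0
```

Emit:
move_arm([
  [0,0,0,0.03,0,0,0],
  [0,0,0,0,0,0,0],
])

```text
t: 13.63
position: [0.6637, 0.1329, 0.0143]
tool_rot: [3.14, 0.024, -0.011]
wrist_force: [-9.7, -5.9, 12.9]
grip_width: 0.02
grip_force: 20.0
```

Emit:
move_arm([
  [0,0,0,-0.08,-0.03,0,0],
  [0,0,0,0,0,0,0.45],
  [0,0,0,0,0,0,0.45],
  [0,0,0,0,0,0,0.45],
  [0,0,0,0,0,0.2,0.45],
  [0,0,0,0,0,0.6,0.45],
  [0,0,0,0,0,0.7,0.5],
  [0,0,0,0,0,0.7,0.6],
  [0,0,1,-0.4,0.5,0.7,0.65],
  [0,0,1,-0.5,0.6,0.7,0.65],
  [0,0,1,-0.5,0.7,0.7,0.65],
  [0,0,1,-0.5,0.7,0.6,0.65],
  [0,0,1,-0.5,0.7,0.2,0.65],
  [0,0,1,-0.5,0.7,0,0.65],
  [0,0,0.5,-0.5,0.7,0,0.65],
  [0,0,0,-0.5,0.6,0,0.65],
  [0,0,0,-0.3,0.4,0,0.65],
  [0,0,0,0,0,0,0.65],
  [0,0,0,0,0,0,0.65],
])

```text
t: 15.22
position: [0.4972, 0.3557, 0.2167]
tool_rot: [2.952, 1.074, 0.001]
wrist_force: [0.4, 0.7, 0.5]
grip_width: 0.0571
grip_force: 0.0
```

```bash
python3 - <<'E'
from h import *
s=load('wrist'); cv2.imwrite('pics/wrist7.png',s['pixels'])
st=env.state(); print(st['position'],np.degrees(2*np.arctan(st['tool_rot'][1]/st['tool_rot'][0])))
for n in('amber',):
    for b in blobs(bmask(s['pixels'],n),300):
        if b[1][1]<330: print(n,b[0],b[1]); print(measure(s,n,b[1])); prof(s,n,b[1])
print(ray(s,(0,0))[0])
E
```

```text
[0.49796632 0.35484325 0.21657292] 39.901798181965525
amber 1391 [273.6 205. ]
(array([0.5154, 0.3735]), 39.36, np.int32(1391), 'len', np.float64(0.13), False, True)
155 268 273 [0.5121 0.3821] [0.5157 0.3778]
160 265 281 [0.5056 0.381 ] [0.5171 0.3673]
165 265 281 [0.5012 0.3774] [0.5127 0.3636]
170 265 281 [0.4968 0.3738] [0.5084 0.36  ]
175 265 281 [0.4923 0.3701] [0.5039 0.3562]
180 265 281 [0.4879 0.3664] [0.4995 0.3525]
185 265 281 [0.4833 0.3627] [0.495  0.3487]
190 265 282 [0.4788 0.359 ] [0.4913 0.3441]
195 265 282 [0.4742 0.3552] [0.4867 0.3402]
200 265 281 [0.4696 0.3514] [0.4814 0.3372]
205 265 280 [0.4649 0.3476] [0.4761 0.3342]
210 265 280 [0.4602 0.3437] [0.4714 0.3303]
215 265 280 [0.4554 0.3398] [0.4667 0.3263]
220 265 280 [0.4506 0.3358] [0.4619 0.3223]
225 265 280 [0.4457 0.3318] [0.4571 0.3183]
230 265 280 [0.4407 0.3278] [0.4522 0.3141]
235 272 280 [0.4411 0.3173] [0.4473 0.31  ]
240 272 280 [0.4361 0.3131] [0.4423 0.3058]
245 272 280 [0.431  0.3089] [0.4372 0.3015]
250 272 286 [0.4258 0.3046] [0.4368 0.2915]
255 272 279 [0.4205 0.3003] [0.4261 0.2937]
260 273 279 [0.416  0.2949] [0.4208 0.2892]
[0.56063301 0.4088741  0.37959995]
```

View pics/wrist7.png

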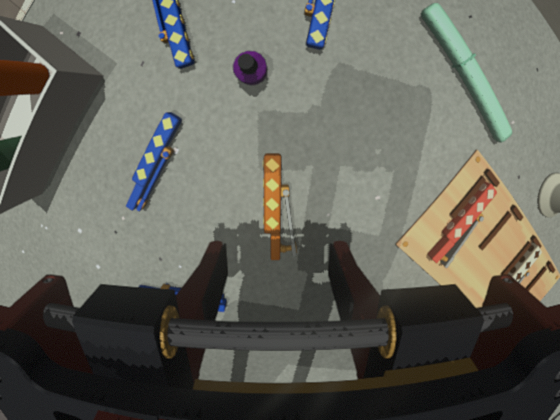

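Wrist view: amber is at (273,205), thick end up and square to the tool. Coral is in bay0 and ivory in bay2, both lying along their fences at (463,225) and (523,260). Now I'll grasp amber.

Emit:
move_arm([
  [0,0,-0.08,0.105,0.275,0,0.65],
  [0,0,0,0,0,-0.3,0.65],
  [0,0,0,0,0,-0.7,0.65],
  [0,0,0,0,0,-0.7,0.65],
  [0,0,0,0,0,-0.7,0.65],
  [0,0,0,0,0,-0.7,0.65],
  [0,0,0,0,0,-0.7,0.65],
  [0,0,0,0,0,-0.7,0.65],
  [0,0,0,0,0,-0.5,0.65],
  [0,0,0,0,0,-0.15,0.65],
  [0,0,0,0,0,0,0.65],
  [0,0,0,0,0,0,0.65],
])

```text
t: 16.27
position: [0.5031, 0.3658, 0.0105]
tool_rot: [-2.959, -1.056, -0.001]
wrist_force: [-0.4, -0.3, 0.3]
grip_width: 0.0573
grip_force: 0.0
```

```bash
python3 - <<'E'
from h import *
s=load('wrist'); 
st=env.state(); print(st['position'],st['wrist_force'])
m=bmask(s['pixels'],'amber')
for y in range(225,300,8):
    x=np.nonzero(m[y,230:330])[0]+230
    if len(x): print(y,x.min(),x.max())
E
```

```text
[0.50342598 0.36618882 0.01128883] [ 0.77698447 -0.01148399 -1.02900495]
233 261 278
241 256 292
249 257 292
257 257 292
265 257 265
281 258 291
297 259 264
```

Emit:
move_arm([
  [0,0,0,0,0,0,0],
  [0,0,0,0,0,0,0],
  [0,0,0,0,0,0,0],
  [0,0,0,0,0,0,0],
  [0,0,0,0,0,0,0],
  [0,0,0,0,0,0,0],
  [0,0,0,0,0,0.3,0],
  [0,0,0,0,0,0.6,0],
  [0,0,-0.5,0.2,-0.4,0.6,0],
  [0,0,-1,0.35,-0.7,0.5,0],
  [0,0,-1,0.35,-0.75,0,0],
  [0,0,-1,0.35,-0.75,0,0],
  [0,0,-1,0.35,-0.75,0,0],
  [0,0,-1,0.35,-0.75,0,0],
  [0,0,-0.95,0.35,-0.75,0,0],
  [0,0,0,0.35,-0.75,0,0],
  [0,0,0,0.35,-0.75,0,0],
  [0,0,0,0.35,-0.75,0,0],
  [0,0,0,0.35,-0.75,0,0],
  [0,0,0,0.2,-0.4,0,0],
], grip_force=20)

```text
t: 17.98
position: [0.6596, 0.0323, 0.0911]
tool_rot: [3.141, 0.015, 0.003]
wrist_force: [0.6, -0.5, -1.3]
grip_width: 0.0195
grip_force: 20.0
```

Emit:
move_arm([
  [0,0,0,0,0,0,0],
  [0,0,0,0,0,0,0],
])

```text
t: 18.15
position: [0.6579, 0.0354, 0.0904]
tool_rot: [-3.141, -0.015, 0.0]
wrist_force: [0.2, -0.1, -1.3]
grip_width: 0.0198
grip_force: 20.0
```

Emit:
move_arm([
  [0,0,0.03,0,0.3,-0.3,0],
  [0,0,0,0,0,-0.6,0],
  [0,0,0,0,0,-0.4,0],
  [0,0,0,0,0,-0.25,0],
  [0,0,0,0,0,-0.15,0],
  [0,0,0,0,0,-0.1,0],
  [0,0,0,0,0,0,0],
])

```text
t: 18.73
position: [0.6572, 0.0487, 0.0175]
tool_rot: [-3.141, -0.025, 0.002]
wrist_force: [-0.2, 0.2, -0.6]
grip_width: 0.0197
grip_force: 20.0
```

Emit:
move_arm([
  [0,0,0,0,0,-0.03,0],
  [0,0,0,0,0,0,0],
])

```text
t: 18.9
position: [0.6585, 0.0479, 0.0176]
tool_rot: [-3.141, -0.023, -0.002]
wrist_force: [-0.5, -0.2, -1.0]
grip_width: 0.0197
grip_force: 20.0
```

Emit:
move_arm([
  [0,0,0,0,0,-0.025,0],
  [0,0,0,0,0,0,0],
])

```text
t: 19.07
position: [0.6583, 0.0477, 0.0165]
tool_rot: [-3.141, -0.023, -0.002]
wrist_force: [-0.3, -0.1, -0.6]
grip_width: 0.0198
grip_force: 20.0
```

Emit:
move_arm([
  [0,0,0,0,0,-0.025,0],
  [0,0,0,0,0,0,0],
])

```text
t: 19.23
position: [0.6583, 0.0476, 0.0154]
tool_rot: [-3.141, -0.023, -0.002]
wrist_force: [-0.4, -0.4, 1.0]
grip_width: 0.02
grip_force: 20.0
```

Emit:
move_arm([
  [0,0,0,0.03,0.02,-0.02,0],
  [0,0,0,0,0,0,0],
])

```text
t: 19.4
position: [0.6583, 0.0477, 0.0154]
tool_rot: [3.14, 0.024, -0.002]
wrist_force: [-4.7, -3.0, 10.8]
grip_width: 0.0198
grip_force: 20.0
```

Emit:
move_arm([
  [0,0,0,0.04,0.03,0,0],
  [0,0,0,0.04,0.03,0,0],
  [0,0,0,0,0,0,0],
])

```text
t: 19.65
position: [0.6607, 0.0503, 0.0154]
tool_rot: [3.141, 0.023, -0.005]
wrist_force: [-6.8, -3.1, 12.2]
grip_width: 0.0194
grip_force: 20.0
```

Emit:
move_arm([
  [0,0,0,0.03,0.04,0.015,0],
  [0,0,0,0,0,0,0],
])

```text
t: 19.82
position: [0.6634, 0.0525, 0.0154]
tool_rot: [3.141, 0.023, -0.0]
wrist_force: [-2.3, -0.1, 6.6]
grip_width: 0.0198
grip_force: 20.0
```

Emit:
move_arm([
  [0,0,0,0.03,0.03,0,0],
  [0,0,0,0,0,0,0],
])

```text
t: 19.98
position: [0.6635, 0.0528, 0.0154]
tool_rot: [3.14, 0.024, -0.004]
wrist_force: [-5.5, -4.8, 10.9]
grip_width: 0.0198
grip_force: 20.0
```

Emit:
move_arm([
  [0,0,0,0.03,0.02,0,0],
  [0,0,0,0,0,0,0],
])

```text
t: 20.15
position: [0.6635, 0.0529, 0.0154]
tool_rot: [3.139, 0.025, -0.007]
wrist_force: [-7.9, -6.5, 12.7]
grip_width: 0.0203
grip_force: 20.0
```

Emit:
move_arm([
  [0,0,0,0.03,0.02,0,0],
  [0,0,0,0,0,0,0],
])

```text
t: 20.32
position: [0.6636, 0.0529, 0.0154]
tool_rot: [3.138, 0.025, -0.01]
wrist_force: [-10.8, -8.6, 14.5]
grip_width: 0.0197
grip_force: 20.0
```

Emit:
move_arm([
  [0,0,0,-0.09,-0.07,0,0],
  [0,0,0,0,0,0,0.45],
  [0,0,0,0,0,0,0.45],
  [0,0,0,0,0,0,0.45],
  [0,0,0,0,0,0.2,0.45],
  [0,0,0,0,0,0.6,0.45],
  [0,0,0,0,0,0.7,0.5],
  [0,0,0,0,0,0.7,0.6],
  [0,0,0,0,0,0.7,0.8],
  [0,0,0,0,0,0.7,1],
  [0,0,0,0,0,0.7,1],
  [0,0,0,0,0,0.7,1],
  [0,0,0,0,0,0,1],
  [0,0,0,0,0,0,1],
])

```text
t: 21.48
position: [0.665, 0.0528, 0.2173]
tool_rot: [-3.141, -0.023, -0.008]
wrist_force: [1.1, -0.1, -1.2]
grip_width: 0.086
grip_force: 0.0
```

```bash
cat > chk.py <<'E'
from h import *
s=load('wrist'); import sys
cv2.imwrite('pics/chk%s.png'%sys.argv[1],s['pixels'])
st=env.state(); print(st['position'],np.degrees(2*np.arctan(st['tool_rot'][1]/st['tool_rot'][0])))
for n in('coral','amber','ivory'):
    bay=dict(coral=(.6856,.1313),amber=(.6866,.0513),ivory=(.6875,-.0287))[n]
    # expected pixel of thick-part middle
    R,_=cv2.Rodrigues(np.array(s['rvec'],float)); p=R@np.array([bay[0]-.05,bay[1]+.002,.025])+s['tvec']; th=np.arctan2(np.hypot(p[0],p[1]),p[2]); f=s['fx']
    uv=np.array([s['cx'],s['cy']])+f*th*p[:2]/np.hypot(p[0],p[1])
    im=s['pixels']; hs=cv2.cvtColor(im,cv2.COLOR_BGR2HSV)
    m=(hs[...,1]<45)&(hs[...,2]>135) if n=='ivory' else bmask(im,n)>0
    m=cv2.morphologyEx(m.astype(np.uint8)*255,cv2.MORPH_CLOSE,np.ones((5,5),np.uint8))
    out=[]
    for dx in(-.085,-.07,-.055,-.03,-.015,-.008):
        y0=int(round(uv[1]))
        # scan row nearest to that x
        best=None
        for v in range(100,330):
            q=onplane(s,(uv[0],v),.025)
            if best is None or abs(q[0]-bay[0]-dx)<best[0]: best=(abs(q[0]-bay[0]-dx),v)
        v=best[1]; u0=int(uv[0]); x=np.nonzero(m[v,u0-22:u0+23])[0]+u0-22
        if len(x): out.append((int(dx*1000),)+tuple(np.round((onplane(s,(u,v),.025)[1]-bay[1])*1000,1) for u in(x.min()-.5,x.max()+.5)))
    print(n,uv.round(),out)
    c=m[:,int(uv[0])-8:int(uv[0])+8].any(1); r=np.nonzero(c)[0]; r=r[abs(r-uv[1])<70]
    if len(r): print('   rows',r.min(),r.max(),'end x top/bot',((onplane(s,(uv[0],r.min()),.025)[0]-bay[0])*1000).round(1))
print(ray(s,(0,0))[0])
E
python3 chk.py 1
```

```text
[0.66363657 0.05278255 0.21536498] 0.8532733619122583
coral [208. 205.] [(-85, np.float64(8.3), np.float64(-11.4)), (-70, np.float64(11.0), np.float64(-10.9)), (-55, np.float64(11.3), np.float64(-10.3)), (-30, np.float64(11.2), np.float64(-10.0)), (-15, np.float64(10.5), np.float64(-9.4)), (-8, np.float64(10.2), np.float64(-8.4))]
   rows 168 271 end x top/bot -6.1
amber [277. 205.] [(-30, np.float64(9.4), np.float64(-9.7)), (-15, np.float64(9.6), np.float64(-9.4)), (-8, np.float64(9.6), np.float64(-9.3))]
   rows 168 271 end x top/bot -6.6
ivory [346. 206.] [(-30, np.float64(10.7), np.float64(4.9)), (-15, np.float64(10.5), np.float64(4.7)), (-8, np.float64(10.9), np.float64(5.2))]
   rows 165 203 end x top/bot -2.2
[0.74702243 0.05417744 0.38059977]
```

View pics/chk1.png

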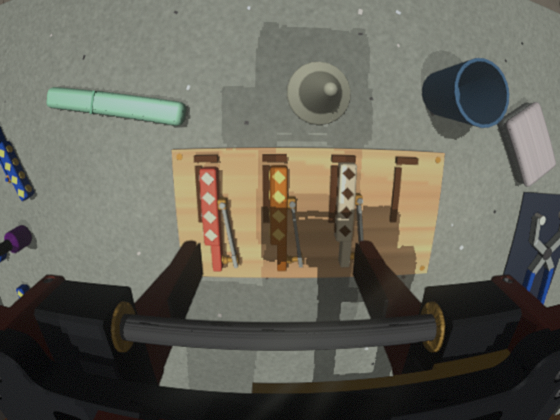

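```bash
python3 - <<'E'
import cv2
im=cv2.imread('pics/chk1.png')
for u in(207,278,346): print(u,[(v,)+tuple(int(c) for c in im[v,u]) for v in range(150,176,1)])
a=[cv2.resize(im[145:185,u-22:u+22],None,fx=6,fy=6,interpolation=cv2.INTER_CUBIC) for u in(207,278,346)]
b=[cv2.resize(im[185:280,u-30:u+35],None,fx=4,fy=4,interpolation=cv2.INTER_CUBIC) for u in(207,278,346)]
import numpy as np
A=np.hstack(a);B=np.hstack(b); A=cv2.copyMakeBorder(A,0,0,0,max(0,B.shape[1]-A.shape[1]),cv2.BORDER_CONSTANT); B=cv2.copyMakeBorder(B,0,0,0,max(0,A.shape[1]-B.shape[1]),cv2.BORDER_CONSTANT)
o=np.vstack([A,B])[:600,:800]; print(o.shape); cv2.imwrite('pics/ends.png',o)
E
```

```text
207 [(150, 123, 172, 196), (151, 114, 156, 187), (152, 101, 139, 171), (153, 93, 126, 157), (154, 72, 98, 121), (155, 45, 61, 82), (156, 44, 63, 90), (157, 44, 64, 95), (158, 47, 66, 97), (159, 46, 66, 95), (160, 45, 63, 93), (161, 53, 76, 105), (162, 83, 116, 147), (163, 101, 139, 172), (164, 106, 145, 178), (165, 100, 139, 172), (166, 76, 103, 137), (167, 48, 62, 100), (168, 46, 56, 112), (169, 58, 72, 160), (170, 74, 90, 188), (171, 85, 103, 191), (172, 113, 130, 185), (173, 155, 173, 187), (174, 177, 196, 193), (175, 181, 201, 196)]
278 [(150, 125, 173, 193), (151, 125, 172, 194), (152, 122, 170, 193), (153, 103, 140, 171), (154, 55, 77, 98), (155, 38, 57, 86), (156, 45, 65, 97), (157, 44, 66, 98), (158, 46, 66, 97), (159, 44, 67, 97), (160, 43, 64, 95), (161, 49, 70, 97), (162, 74, 102, 128), (163, 97, 134, 167), (164, 88, 122, 153), (165, 53, 78, 104), (166, 29, 56, 84), (167, 32, 70, 114), (168, 39, 93, 154), (169, 51, 113, 177), (170, 78, 144, 189), (171, 107, 178, 192), (172, 121, 196, 191), (173, 123, 199, 193), (174, 123, 199, 194), (175, 121, 197, 192)]
346 [(150, 108, 150, 187), (151, 105, 144, 181), (152, 103, 141, 178), (153, 105, 144, 178), (154, 86, 120, 149), (155, 50, 69, 87), (156, 38, 51, 73), (157, 39, 57, 82), (158, 42, 59, 85), (159, 42, 61, 85), (160, 41, 58, 84), (161, 43, 60, 83), (162, 58, 72, 88), (163, 86, 103, 111), (164, 126, 150, 157), (165, 156, 181, 184), (166, 171, 193, 194), (167, 174, 190, 192), (168, 161, 174, 175), (169, 127, 139, 145), (170, 81, 95, 110), (171, 50, 68, 91), (172, 42, 61, 84), (173, 41, 60, 81), (174, 42, 58, 80), (175, 42, 59, 82)]
(600, 792, 3)
```

View pics/ends.png

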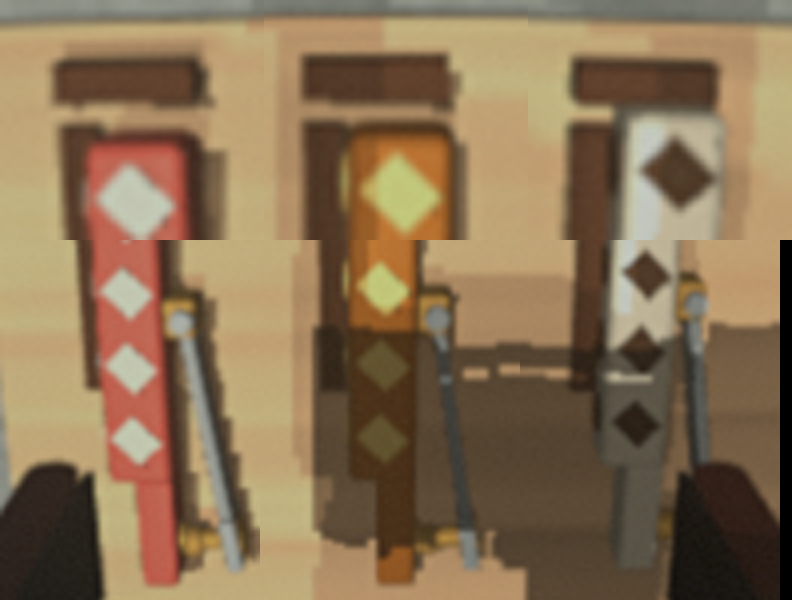

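The crops show ivory touching its stop, but coral and amber are about 4 and 3 mm short, with plate visible between end and stop at rows 162-166. I'll push each one forward with shut fingers on the tail end, away from the arm.

Emit:
move_arm([
  [0,0,0,-0.5,0.2,0,0],
  [0,0,0,-0.6,0.35,0,0],
  [0,0,0,-0.6,0.35,0,0],
  [0,0,0,-0.6,0.35,0,0],
  [0,0,0,-0.6,0.35,0,0],
  [0,0,0,-0.57,0.35,0,0],
  [0,0,0,0,0,-0.5,0],
  [0,0,0,0,0,-0.7,0],
  [0,0,0,0,0,-0.8,0],
  [0,0,0,0,0,-0.8,0],
  [0,0,0,0,0,-0.8,0],
  [0,0,0,0,0,-0.8,0],
  [0,0,0,0,0,-0.45,0],
  [0,0,0,0,0,-0.2,0],
  [0,0,0,0,0,0,0],
])

```text
t: 22.78
position: [0.5218, 0.1303, 0.0099]
tool_rot: [3.141, 0.023, -0.01]
wrist_force: [0.4, -0.5, 0.3]
grip_width: 0.0004
grip_force: 0.0
```

Emit:
move_arm([
  [0,0,0,0,0,0,0],
  [0,0,0,0.1,0,0,0],
  [0,0,0,0.1,0,0,0],
  [0,0,0,0.05,0,0,0],
  [0,0,0,0,0,0,0],
])

```text
t: 23.2
position: [0.5366, 0.1307, 0.0139]
tool_rot: [-3.141, -0.023, -0.005]
wrist_force: [0.4, 0.1, -0.2]
grip_width: 0.0007
grip_force: 0.0
```

Emit:
move_arm([
  [0,0,0,0.05,0,0,0],
  [0,0,0,0.05,0,0,0],
  [0,0,0,0.04,0,0,0],
  [0,0,0,0,0,0,0],
])

```text
t: 23.53
position: [0.5405, 0.1306, 0.0128]
tool_rot: [-3.141, -0.023, -0.0]
wrist_force: [-0.4, 0.1, -0.8]
grip_width: 0.0006
grip_force: 0.0
```

Emit:
move_arm([
  [0,0,0,0.04,0,0,0],
  [0,0,0,0.02,0,0,0],
  [0,0,0,0,0,0,0],
])

```text
t: 23.78
position: [0.5429, 0.1306, 0.0127]
tool_rot: [-3.141, -0.023, -0.0]
wrist_force: [-0.3, -0.4, -0.1]
grip_width: 0.0005
grip_force: 0.0
```

Emit:
move_arm([
  [0,0,0,0.03,0,0,0],
  [0,0,0,0,0,0,0],
])

```text
t: 23.95
position: [0.5436, 0.1306, 0.0127]
tool_rot: [-3.141, -0.023, 0.001]
wrist_force: [-1.4, 0.1, 0.2]
grip_width: 0.0005
grip_force: 0.6
```

Emit:
move_arm([
  [0,0,0,0.03,0,0,0],
  [0,0,0,0,0,0,0],
])

```text
t: 24.12
position: [0.5436, 0.1305, 0.0125]
tool_rot: [3.141, 0.023, -0.004]
wrist_force: [-4.8, 0.8, 4.2]
grip_width: 0.0004
grip_force: 2.3
```

Emit:
move_arm([
  [0,0,0,0.04,0,0,0],
  [0,0,0,0,0,0,0],
])

```text
t: 24.28
position: [0.5436, 0.1305, 0.0123]
tool_rot: [3.141, 0.023, -0.009]
wrist_force: [-7.9, 2.0, 5.5]
grip_width: 0.0002
grip_force: 3.8
```

Emit:
move_arm([
  [0,0,0,-0.4,0,0,0],
  [0,0,0,-0.2,0,0,0],
  [0,0,0,0,-0.6,0,0],
  [0,0,0,0,-0.8,0,0],
  [0,0,0,0,-0.6,0,0],
  [0,0,0,0.1,0,0,0],
  [0,0,0,0.1,0,0,0],
  [0,0,0,0.1,0,0,0],
  [0,0,0,0.1,0,0,0],
  [0,0,0,0,0,0,0],
])

```text
t: 25.12
position: [0.5402, 0.0515, 0.0129]
tool_rot: [-3.141, -0.025, -0.003]
wrist_force: [0.2, 0.8, 0.0]
grip_width: 0.0005
grip_force: 0.0
```

Emit:
move_arm([
  [0,0,0,0.03,0,0,0],
  [0,0,0,0,0,0,0],
])

```text
t: 25.28
position: [0.54, 0.0513, 0.0127]
tool_rot: [-3.141, -0.025, -0.0]
wrist_force: [-0.1, 0.2, 1.0]
grip_width: 0.0008
grip_force: 0.0
```

Emit:
move_arm([
  [0,0,0,0.05,0,0,0],
  [0,0,0,0.04,0,0,0],
  [0,0,0,0,0,0,0],
])

```text
t: 25.53
position: [0.5437, 0.0507, 0.0127]
tool_rot: [-3.141, -0.023, -0.0]
wrist_force: [-1.2, -0.5, 0.2]
grip_width: 0.0005
grip_force: 0.0
```

Emit:
move_arm([
  [0,0,0,0.03,0,0,0],
  [0,0,0,0,0,0,0],
])

```text
t: 25.7
position: [0.5445, 0.0506, 0.0127]
tool_rot: [-3.141, -0.023, 0.001]
wrist_force: [-0.3, -0.1, -1.0]
grip_width: 0.0006
grip_force: 0.1
```

Emit:
move_arm([
  [0,0,0,0.04,0,0,0],
  [0,0,0,0,0,0,0],
])

```text
t: 25.87
position: [0.5446, 0.0506, 0.0125]
tool_rot: [-3.141, -0.023, 0.005]
wrist_force: [-4.5, 0.7, 3.7]
grip_width: 0.0005
grip_force: 2.3
```

Emit:
move_arm([
  [0,0,0,0.04,0,0,0],
  [0,0,0,0,0,0,0],
])

```text
t: 26.03
position: [0.5446, 0.0506, 0.0123]
tool_rot: [-3.141, -0.023, 0.009]
wrist_force: [-7.7, -0.3, 6.5]
grip_width: 0.0007
grip_force: 3.9
```

Emit:
move_arm([
  [0,0,0,-0.4,0,0,0],
  [0,0,0,-0.2,0,0,0],
  [0,0,0,0,-0.6,0,0],
  [0,0,0,0,-0.8,0,0],
  [0,0,0,0,-0.6,0,0],
  [0,0,0,0.1,0,0,0],
  [0,0,0,0.15,0,0,0],
  [0,0,0,0.15,0,0,0],
  [0,0,0,0.1,0,0,0],
  [0,0,0,0,0,0,0],
])

```text
t: 26.87
position: [0.5449, -0.0285, 0.0127]
tool_rot: [-3.141, -0.025, -0.001]
wrist_force: [0.5, -0.5, -0.7]
grip_width: 0.0005
grip_force: 0.0
```

Emit:
move_arm([
  [0,0,0,0.03,0,0,0],
  [0,0,0,0,0,0,0],
])

```text
t: 27.03
position: [0.5453, -0.0287, 0.0127]
tool_rot: [-3.141, -0.025, -0.0]
wrist_force: [-0.9, 0.5, 0.5]
grip_width: 0.0002
grip_force: 0.0
```

Emit:
move_arm([
  [0,0,0,0.04,0,0,0],
  [0,0,0,0,0,0,0],
])

```text
t: 27.2
position: [0.5456, -0.0289, 0.0126]
tool_rot: [-3.141, -0.024, 0.003]
wrist_force: [-2.1, 0.6, 2.5]
grip_width: 0.0003
grip_force: 1.1
```

Emit:
move_arm([
  [0,0,0,0.03,0,0,0],
  [0,0,0,0,0,0,0],
])

```text
t: 27.37
position: [0.5456, -0.0289, 0.0124]
tool_rot: [-3.141, -0.023, 0.006]
wrist_force: [-5.0, 0.7, 4.3]
grip_width: 0.0005
grip_force: 2.5
```

All three are now hard against their stops; contact x steps by 1 mm per bay, which matches the jig's yaw. Next, over to the pliers.

Emit:
move_arm([
  [0,0,0,-0.4,0,0,0],
  [0,0,0,-0.2,0,0.3,0],
  [0,0,0,0,0,0.7,0.3],
  [0,0,0,0,0,0.8,0.6],
  [0,0,0,-0.1,-0.5,0.8,1],
  [0,0,0,-0.1,-0.7,0.8,1],
  [0,0,0,-0.1,-0.8,0.8,1],
  [0,0,0,-0.1,-0.8,0.7,1],
  [0,0,0,0,-0.8,0.2,1],
  [0,0,0,0,-0.8,0,1],
  [0,0,0,0,-0.8,0,1],
  [0,0,0,0,-0.8,0,1],
  [0,0,0,0,-0.8,0,1],
  [0,0,0,0,-0.8,0,1],
  [0,0,0,0,-0.8,0,1],
  [0,0,0,0,-0.6,0,1],
  [0,0,0,0,-0.3,0,1],
  [0,0,0,0,0,0,1],
  [0,0,0,0,0,0,1],
])

```text
t: 28.95
position: [0.5082, -0.3968, 0.2123]
tool_rot: [-3.14, -0.022, 0.0]
wrist_force: [-0.2, 0.2, -1.1]
grip_width: 0.0879
grip_force: 0.0
```

```bash
cat > pl.py <<'E'
from h import *
s=load('wrist'); im=s['pixels']; cv2.imwrite('pics/pl0.png',im)
st=env.state(); print(st['position'],np.degrees(2*np.arctan(st['tool_rot'][1]/st['tool_rot'][0])),ray(s,(0,0))[0])
hs=cv2.cvtColor(im,cv2.COLOR_BGR2HSV)
bl=cv2.inRange(hs,(100,140,90),(120,255,255)); wh=cv2.inRange(hs,(0,0,120),(180,70,255))
mat=cv2.inRange(im,(0,0,0),(95,75,70))
from collections import OrderedDict
for n,m,z,a in(('blue',bl,.02,60),('mat',mat,.004,3000)):
    for A,c,b,l in blobs(m,a):
        ys,xs=np.nonzero(l); P=np.array([onplane(s,p,z)[:2] for p in zip(xs[::2],ys[::2])]); r=cv2.minAreaRect((P*1000).astype(np.float32)); print(n,A,c,b,P.mean(0).round(4),np.round(r[0],1),np.round(r[1],1),round(r[2],1))
for n,m in(('bl',bl),('wh',wh)):
    for y in range(60,330,8):
        x=np.nonzero(m[y])[0]
        if len(x): 
            g=np.split(x,np.nonzero(np.diff(x)>2)[0]+1); print(n,y,onplane(s,(280,y),.02)[0].round(3),[(int(k[0]),int(k[-1]),float(onplane(s,(k[0],y),.02)[1].round(4)),float(onplane(s,(k[-1],y),.02)[1].round(4))) for k in g if len(k)>2][:6])
E
python3 pl.py
```

```text
[ 0.50825438 -0.39590938  0.21236811] 0.8431646812478885 [ 0.59109297 -0.39570687  0.37514195]
blue 636 [301.1 193.8] [293 162  16  67] [ 0.4928 -0.4235] [ 490.2 -423.7] [78.7 11.6] 7.6
blue 618 [255.2 197.6] [249 165  12  68] [ 0.4876 -0.3716] [ 486.2 -371.5] [78.9 11.3] 2.0
mat 59861 [291.9 345.5] [  0  38 560 382] [ 0.1937 -0.4247] [ -76.6 -325.9] [1035.8 1603.7] 26.4
mat 14552 [270.5 148.1] [208  50 123 194] [ 0.5412 -0.3876] [ 540.6 -383.7] [139.7 229.1] 89.3
bl 164 0.527 [(295, 303, -0.4156, -0.4245)]
bl 172 0.518 [(250, 259, -0.3656, -0.3757), (294, 303, -0.4147, -0.4248)]
bl 180 0.509 [(250, 259, -0.3656, -0.3757), (295, 304, -0.4161, -0.4262)]
bl 188 0.499 [(251, 259, -0.3666, -0.3757), (296, 305, -0.4174, -0.4276)]
bl 196 0.49 [(251, 260, -0.3666, -0.3768), (297, 306, -0.4189, -0.4291)]
bl 204 0.481 [(251, 260, -0.3665, -0.3768), (297, 307, -0.4192, -0.4307)]
bl 212 0.471 [(252, 259, -0.3675, -0.3756), (300, 307, -0.4229, -0.4311)]
bl 220 0.461 [(252, 260, -0.3674, -0.3767), (300, 307, -0.4233, -0.4315)]
bl 228 0.451 [(252, 260, -0.3673, -0.3767), (302, 307, -0.426, -0.4319
[... 3933 characters left out ...]
374 [(0, 33, 0.0935, -0.0019), (110, 147, -0.1624, -0.2223), (198, 290, -0.2953, -0.4141), (331, 333, -0.4667, -0.4694), (415, 445, -0.585, -0.6341), (528, 551, -0.8102, -0.8769)]
wh 292 0.362 [(0, 24, 0.1029, 0.0294), (130, 141, -0.1929, -0.2106), (195, 282, -0.2899, -0.4042), (324, 343, -0.4586, -0.4838), (414, 425, -0.5863, -0.604), (531, 548, -0.8262, -0.8767)]
wh 300 0.35 [(0, 15, 0.1131, 0.0641), (132, 134, -0.1933, -0.1966), (191, 274, -0.2829, -0.3941), (316, 352, -0.449, -0.4976), (421, 423, -0.6007, -0.604), (540, 546, -0.8613, -0.8802)]
wh 308 0.337 [(188, 267, -0.277, -0.3849), (307, 357, -0.4379, -0.5063)]
wh 316 0.323 [(185, 257, -0.2708, -0.3714), (299, 348, -0.4279, -0.4954)]
```

Pliers measured: pivot near (0.556,-0.392), yaw about 4.8°, handle grasp point (0.492,-0.398); the mat centre is (0.541,-0.384). I'll grasp the handles.

Emit:
move_arm([
  [0,0,0.33,-0.2,-0.02,0,1],
  [0,0,0.33,-0.2,-0.015,-0.3,1],
  [0,0,0,0,0,-0.7,1],
  [0,0,0,0,0,-0.7,1],
  [0,0,0,0,0,-0.7,1],
  [0,0,0,0,0,-0.7,1],
  [0,0,0,0,0,-0.7,1],
  [0,0,0,0,0,-0.7,1],
  [0,0,0,0,0,-0.4,1],
  [0,0,0,0,0,-0.15,1],
  [0,0,0,0,0,0,1],
  [0,0,0,0,0,0,1],
])

```text
t: 30.0
position: [0.4929, -0.398, 0.0114]
tool_rot: [3.139, 0.133, 0.001]
wrist_force: [0.4, -0.1, -0.8]
grip_width: 0.0877
grip_force: 0.0
```

Emit:
move_arm([
  [0,0,0,0,0,-0.03,0.8],
  [0,0,0,0,0,0,0.75],
  [0,0,0,0,0,0,0.72],
  [0,0,0,0,0,0,0.7],
  [0,0,0,0,0,0,0.68],
  [0,0,0,0,0,0,0.66],
  [0,0,0,0,0,0,0.66],
], grip_force=20)

```text
t: 30.58
position: [0.4925, -0.3989, 0.0104]
tool_rot: [3.139, 0.131, 0.001]
wrist_force: [-1.1, 1.2, 6.8]
grip_width: 0.0582
grip_force: 10.5
```

Emit:
move_arm([
  [0,0,0,0,0,0.1,0.655],
  [0,0,0,0,0,0.2,0.655],
  [0,0,0,0,0,0.4,0.655],
  [0,0,0,0,0,0.5,0.655],
  [0,0,0,0,0,0.6,0.655],
  [0,0,0,0,0,0.6,0.655],
  [0,0,0,0,0,0.4,0.655],
  [0,0,0,0,0,0,0.655],
  [0,0,0,0,0,0,0.655],
])

```text
t: 31.33
position: [0.4928, -0.3992, 0.1224]
tool_rot: [3.137, 0.131, 0.002]
wrist_force: [0.6, -0.5, -1.3]
grip_width: 0.0576
grip_force: 8.3
```

```bash
python3 - <<'E'
from h import *
s=load('wrist'); cv2.imwrite('pics/pl1.png',s['pixels']); w=load('side'); cv2.imwrite('pics/pl1s.png',w['pixels'])
a=s['pixels'][60:340,150:430]; b=cv2.resize(w['pixels'][60:200,200:340],None,fx=2,fy=2)
cv2.imwrite('pics/pl1c.png',cv2.resize(np.hstack([a,b]),None,fx=1.4,fy=1.4)); print(env.state()['wrist_force'],env.state()['position'])
E
```

```text
[-0.49840405 -0.35910655 -1.81926186] [ 0.4916198  -0.39802251  0.12030621]
```

View pics/pl1c.png

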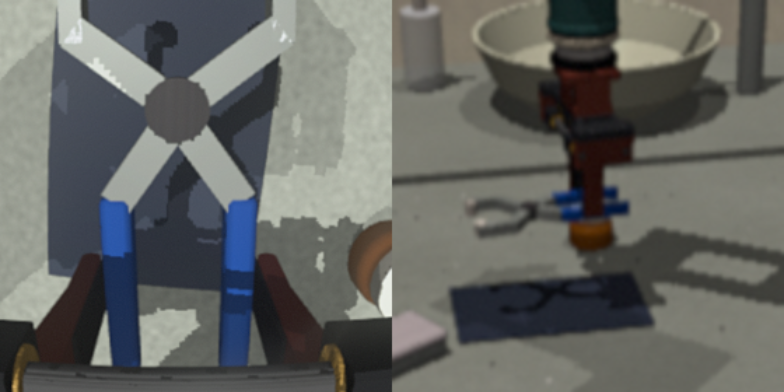

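The pliers are held level and on the tool's centre line, with the pivot at crop (178,110). I'll carry them to a point just behind and above ivory's clasp in bay2, then check all three barrettes for disturbance.

Emit:
move_arm([
  [0,0,-0.17,-0.1,0.4,0.1,0.655],
  [0,0,-0.17,-0.12,0.6,0,0.655],
  [0,0,-0.17,-0.12,0.7,0,0.655],
  [0,0,-0.17,-0.12,0.8,0,0.655],
  [0,0,0,-0.12,0.8,0,0.655],
  [0,0,0,-0.12,0.8,0,0.655],
  [0,0,0,-0.12,0.8,0,0.655],
  [0,0,0,-0.12,0.8,0,0.655],
  [0,0,0,-0.12,0.8,0,0.655],
  [0,0,0,-0.12,0.8,0,0.655],
  [0,0,0,0,0.7,0,0.655],
  [0,0,0,0,0.5,0,0.655],
  [0,0,0,0,0.39,0,0.655],
  [0,0,0,0,0,0,0.655],
  [0,0,0,0,0,0,0.655],
  [0,0,0,0,0,0,0.655],
])

```text
t: 32.77
position: [0.4448, -0.0435, 0.1248]
tool_rot: [-3.141, -0.02, 0.002]
wrist_force: [0.4, -0.3, -1.4]
grip_width: 0.0581
grip_force: 8.3
```

```bash
cat > ck2.py <<'E'
from h import *
s=load('wrist'); im=s['pixels']; cv2.imwrite('pics/ck2.png',im)
st=env.state(); print(st['position'],np.degrees(2*np.arctan(st['tool_rot'][1]/st['tool_rot'][0])),ray(s,(0,0))[0].round(3),st['grip_width'])
hs=cv2.cvtColor(im,cv2.COLOR_BGR2HSV)
R,_=cv2.Rodrigues(np.array(s['rvec'],float))
def px(P):
    p=R@np.array(P)+s['tvec']; r=np.hypot(p[0],p[1]); return np.array([s['cx'],s['cy']])+s['fx']*np.arctan2(r,p[2])*p[:2]/r
bays=dict(coral=(.6846,.1311),amber=(.6856,.0511),ivory=(.6865,-.0289))
for n,bay in bays.items():
    m=(((hs[...,1]<50)&(hs[...,2]>100)) if n=='ivory' else bmask(im,n)>0).astype(np.uint8)
    m=cv2.morphologyEx(m,cv2.MORPH_CLOSE,np.ones((5,5),np.uint8)); o=[]
    for d in(-.125,-.110,-.09,-.07,-.05,-.03,-.01):
        P=np.array([bay[0]+d,bay[1]+d*.012,.025]); ys=[]
        for k in np.arange(-.03,.03,.0005):
            u,v=px(P+[0,k,0]).round().astype(int)
            if 0<=u<560 and 0<=v<420 and m[v,u]: ys.append(k*1000)
        o.append((int(d*1000),ys[0],ys[-1],len(ys)) if ys else (int(d*1000),))
    print(n,[tuple(float(x) for x in t) for t in o])
# jaws
a=px([st['position'][0]+.126,st['position'][1],st['position'][2]+.01]); print('expected jaw-mid px',a)
v=int(a[1])
for vv in(v-6,v,v+6):
    if 0<=vv<420:
        x=np.nonzero((hs[vv,:,1]<60)&(hs[vv,:,2]>150))[0]; g=np.split(x,np.nonzero(np.diff(x)>2)[0]+1); print(vv,[(int(k[0]),int(k[-1])) for k in g if len(k)>3 and k[0]>150 and k[-1]<420])
E
python3 ck2.py
```

```text
[ 0.44500042 -0.04378733  0.12492204] 0.6959590304358899 [ 0.528 -0.042  0.288] 0.05763979723422409
coral [(-125.0, -9.99999999999998, 1.500000000000029, 24.0), (-110.0, -10.499999999999982, 1.500000000000029, 25.0), (-90.0, -9.99999999999998, 9.500000000000036, 40.0), (-70.0, -10.499999999999982, 9.500000000000036, 41.0), (-50.0, -9.99999999999998, 9.500000000000036, 40.0), (-30.0,), (-10.0,)]
amber [(-125.0, -9.99999999999998, 2.7755575615628914e-14, 21.0), (-110.0, -9.99999999999998, 1.0000000000000286, 23.0), (-90.0, -9.49999999999998, 8.500000000000036, 37.0), (-70.0, -9.99999999999998, 13.000000000000039, 47.0), (-50.0,), (-30.0,), (-10.0,)]
ivory [(-125.0, -6.999999999999979, 2.50000000000003, 20.0), (-110.0, -25.999999999999996, 2.50000000000003, 31.0), (-90.0, -21.999999999999993, 10.500000000000037, 42.0), (-70.0, -19.99999999999999, 10.500000000000037, 45.0), (-50.0,), (-30.0,), (-10.0,)]
expected jaw-mid px [282.02101233  15.9348986 ]
9 [(189, 226), (249, 252), (269, 272), (325, 361)]
15 [(189, 224), (250, 257), (266, 272), (327, 351), (354, 361)]
21 [(190, 218), (250, 272), (335, 344), (351, 356)]
```

All three barrettes read square and in place, and the jaws straddle ivory's tail. Lowering.

Emit:
move_arm([
  [0,0,0,-0.04,-0.05,-0.3,0.655],
  [0,0,0,0,0,-0.6,0.655],
  [0,0,0,0,0,-0.6,0.655],
  [0,0,0,0,0,-0.5,0.655],
  [0,0,0,0,0,-0.3,0.655],
  [0,0,0,0,0,-0.25,0.655],
  [0,0,0,0,0,-0.15,0.655],
  [0,0,0,0,0,0,0.655],
  [0,0,0,0,0,0,0.655],
])

```text
t: 33.57
position: [0.4436, -0.0457, 0.0173]
tool_rot: [-3.141, -0.018, 0.001]
wrist_force: [-0.0, -0.6, -1.8]
grip_width: 0.0575
grip_force: 8.3
```

```bash
cat > ck3.py <<'E'
# jaws & tail in the wrist view, when pliers are down
from h import *
s=load('wrist'); im=s['pixels']; cv2.imwrite('pics/ck3.png',im)
st=env.state(); print(st['position'],st['grip_width'],st['grip_force'],st['wrist_force'].round(1))
hs=cv2.cvtColor(im,cv2.COLOR_BGR2HSV)
m=(hs[...,1]<60)&(hs[...,2]>120)
for v in range(0,110,6):
    x=np.nonzero(m[v])[0]; g=np.split(x,np.nonzero(np.diff(x)>2)[0]+1)
    print(v,onplane(s,(278,v),.024)[0].round(4),[(int(k[0]),int(k[-1])) for k in g if len(k)>3 and k[0]>150 and k[-1]<420],[int(i) for i in hs[v,278]])
E
python3 ck3.py
```

```text
[ 0.44392861 -0.04559     0.01768457] 0.057502350032755306 8.252858072519302 [ 0.2 -0.3 -0.8]
0 0.5791 [(203, 223), (242, 265), (294, 302), (326, 349)] [16, 107, 202]
6 0.576 [(190, 226), (242, 265), (295, 303), (324, 360)] [16, 107, 207]
12 0.5728 [(190, 226), (242, 265), (296, 304), (325, 361)] [16, 107, 212]
18 0.5697 [(190, 223), (242, 265), (297, 306), (329, 361)] [18, 162, 164]
24 0.5666 [(190, 206), (241, 265), (298, 306), (345, 361)] [19, 159, 146]
30 0.5635 [(190, 206), (241, 265), (299, 307), (345, 361)] [19, 150, 80]
36 0.5605 [(190, 206), (242, 265), (345, 361)] [16, 104, 105]
42 0.5575 [(190, 206), (243, 250), (253, 259), (345, 361)] [16, 107, 146]
48 0.5545 [(191, 206), (345, 361)] [16, 107, 198]
54 0.5516 [(191, 206), (345, 360)] [16, 108, 204]
60 0.5486 [(191, 207), (345, 360)] [16, 109, 206]
66 0.5457 [(191, 207), (345, 360)] [16, 109, 209]
72 0.5428 [(191, 207), (343, 360)] [16, 107, 214]
78 0.5399 [(191, 216), (334, 360)] [16, 106, 218]
84 0.537 [(192, 225), (326, 360)] [16, 104, 220]
90 0.5341 [(192, 233), (318, 359)] [16, 108, 217]
96 0.5312 [(198, 241), (270, 277), (310, 353)] [28, 28, 109]
102 0.5283 [(255, 344), (359, 384), (394, 406)] [38, 20, 141]
108 0.5254 [(352, 415)] [38, 20, 143]
```

The pliers are down: rollers' inner faces are at columns 226 and 324, the tail spans 242-265, and the arm is at 296-304, so it is centred. I'll shift back 3.5 mm to the stud, then squeeze while following with +y.

Emit:
move_arm([
  [0,0,0,-0.09,0,-0.07,0.655],
  [0,0,0,0,0,0,0.62],
  [0,0,0,0,0,0,0.58],
  [0,0,0,0,0,0,0.54],
  [0,0,0,0,0,0,0.51],
  [0,0,0,0,0,0,0.5],
  [0,0,0,0,0,0,0.5],
], grip_force=40)

```text
t: 34.2
position: [0.4401, -0.0451, 0.0147]
tool_rot: [-3.142, -0.02, -0.0]
wrist_force: [0.8, 0.7, -1.4]
grip_width: 0.0445
grip_force: 11.2
```

```bash
python3 ck3.py | head -8
```

```text
[ 0.44006707 -0.0450765   0.01469418] 0.0439653406643253 11.184947239235044 [0.4 0.2 0.1]
0 0.5748 [(204, 266), (297, 306), (309, 346)] [16, 107, 209]
6 0.5717 [(203, 238), (242, 266), (298, 307), (313, 346)] [17, 120, 180]
12 0.5686 [(202, 218), (242, 266), (299, 308), (332, 347)] [18, 159, 181]
18 0.5655 [(202, 218), (242, 266), (300, 309), (332, 348)] [18, 161, 136]
24 0.5625 [(201, 217), (242, 266), (301, 306), (333, 348)] [18, 135, 66]
30 0.5595 [(201, 217), (243, 266), (334, 349)] [17, 103, 102]
36 0.5565 [(200, 216), (334, 350)] [15, 106, 197]
```

Emit:
move_arm([
  [0,0,0,0,0.015,0,0.485],
  [0,0,0,0,0.015,0,0.47],
  [0,0,0,0,0.015,0,0.455],
  [0,0,0,0,0.015,0,0.44],
  [0,0,0,0,0.015,0,0.425],
  [0,0,0,0,0.015,0,0.41],
  [0,0,0,0,0.015,0,0.395],
  [0,0,0,0,0.01,0,0.38],
  [0,0,0,0,0.01,0,0.37],
  [0,0,0,0,0,0,0.36],
  [0,0,0,0,0,0,0.36],
  [0,0,0,0,0,0,0.36],
], grip_force=40)

```text
t: 35.25
position: [0.4405, -0.0402, 0.0147]
tool_rot: [3.141, 0.02, 0.002]
wrist_force: [-0.0, -0.5, -1.7]
grip_width: 0.0322
grip_force: 18.9
```

```bash
python3 ck3.py | head -8; python3 ck2.py | grep ivory
```

```text
[ 0.44042558 -0.04019878  0.01473543] 0.03199077479208618 18.930067056789994 [-0.3 -0.8 -1.4]
0 0.5752 [(214, 248), (254, 277), (285, 293), (299, 318), (321, 333)] [20, 64, 99]
6 0.5721 [(213, 229), (253, 277), (285, 293), (318, 335)] [21, 67, 92]
12 0.569 [(211, 227), (253, 277), (285, 294), (320, 336)] [21, 68, 97]
18 0.5659 [(210, 226), (253, 277), (285, 293), (321, 337)] [20, 63, 93]
24 0.5629 [(209, 225), (254, 277), (285, 293), (322, 338)] [22, 64, 92]
30 0.5599 [(208, 224), (254, 277), (324, 340)] [18, 61, 104]
36 0.5569 [(207, 223), (325, 341)] [17, 73, 80]
ivory [(-125.0, -30.0, 24.50000000000005, 52.0), (-110.0,), (-90.0,), (-70.0,), (-50.0,), (-30.0,), (-10.0,)]
```

Emit:
move_arm([
  [0,0,0,0,0,0,0.35],
  [0,0,0,0,0,0,0.345],
  [0,0,0,0,0,0,0.345],
])

```text
t: 35.6
position: [0.44, -0.0401, 0.0146]
tool_rot: [-3.141, -0.02, -0.0]
wrist_force: [-0.4, 0.1, -1.9]
grip_width: 0.031
grip_force: 29.6
```

```bash
python3 ck3.py | head -6
```

```text
[ 0.4399922  -0.04012862  0.01462283] 0.03090707267212607 29.60251623764634 [ 0.1 -0.5 -2.1]
0 0.5747 [(214, 248), (254, 277), (285, 293), (299, 333)] [20, 53, 115]
6 0.5716 [(213, 229), (253, 277), (285, 293), (318, 334)] [20, 50, 112]
12 0.5685 [(211, 228), (254, 277), (285, 293), (320, 336)] [22, 51, 111]
18 0.5654 [(210, 226), (254, 277), (285, 293), (321, 337)] [23, 51, 111]
24 0.5624 [(209, 225), (254, 277), (285, 293), (322, 338)] [23, 47, 113]
```

The grip force rose to 29.6 N with the arm parallel to the tail, so ivory is shut. Opening, and moving on to amber.

Emit:
move_arm([
  [0,0,0,0,0,0,0.42],
  [0,0,0,0,0,0,0.5],
  [0,0,0,0,0,0,0.58],
  [0,0,0,0,0,0,0.64],
  [0,0,0,0,0,0,0.655],
  [0,0,0,0,0,0.2,0.655],
  [0,0,0,0,0,0.4,0.655],
  [0,0,0,0,0,0.6,0.655],
  [0,0,0,-0.01,0.4,0.2,0.655],
  [0,0,0,-0.01,0.6,0,0.655],
  [0,0,0,0,0.55,0,0.655],
  [0,0,0,0,0.325,0,0.655],
  [0,0,0,0,0,0,0.655],
  [0,0,0,0,0,0,0.655],
])

```text
t: 36.82
position: [0.4391, 0.0352, 0.0711]
tool_rot: [3.141, 0.023, 0.001]
wrist_force: [-0.2, -0.5, -0.9]
grip_width: 0.0575
grip_force: 8.3
```

```bash
python3 ck2.py
```

```text
[0.43924947 0.03470751 0.07093898] 0.7795696124377574 [0.522 0.037 0.234] 0.05771245915126769
coral [(-125.0, -8.99999999999998, 2.50000000000003, 24.0), (-110.0, -8.99999999999998, 2.50000000000003, 24.0), (-90.0, -9.49999999999998, 9.500000000000036, 39.0), (-70.0,), (-50.0,), (-30.0,), (-10.0,)]
amber [(-125.0, -9.49999999999998, 0.5000000000000282, 21.0), (-110.0, -9.49999999999998, 1.0000000000000286, 22.0), (-90.0,), (-70.0,), (-50.0,), (-30.0,), (-10.0,)]
ivory [(-125.0, -15.499999999999986, 24.50000000000005, 44.0), (-110.0, -15.499999999999986, 24.50000000000005, 59.0), (-90.0, -14.499999999999986, 15.00000000000004, 60.0), (-70.0,), (-50.0,), (-30.0,), (-10.0,)]
expected jaw-mid px [282.89003964  16.32308463]
10 [(169, 172), (190, 226), (293, 296), (325, 360), (376, 391), (397, 401)]
16 [(169, 173), (190, 224), (328, 360), (377, 392), (398, 401)]
22 [(170, 174), (190, 216), (295, 299), (346, 361), (377, 392), (398, 401)]
```

Emit:
move_arm([
  [0,0,0,0,0,-0.4,0.655],
  [0,0,0,0,0,-0.4,0.655],
  [0,0,0,0,0,-0.3,0.655],
  [0,0,0,0,0,-0.2,0.655],
  [0,0,0,0,0,-0.1,0.655],
  [0,0,0,0,0,0,0.655],
  [0,0,0,0,0,0,0.62],
  [0,0,0,0,0,0,0.58],
  [0,0,0,0,0,0,0.54],
  [0,0,0,0,0,0,0.52],
  [0,0,0,0,0,0,0.52],
])

```text
t: 37.78
position: [0.4395, 0.0349, 0.015]
tool_rot: [-3.142, -0.02, -0.001]
wrist_force: [0.0, 0.4, -0.5]
grip_width: 0.0461
grip_force: 11.0
```

```bash
cat > ck4.py <<'E'
from h import *
import sys
s=load('wrist'); im=s['pixels']; hs=cv2.cvtColor(im,cv2.COLOR_BGR2HSV); st=env.state(); print(st['position'],st['grip_width'],st['grip_force'])
n=sys.argv[1]; mb=bmask(im,n)
for v in range(0,42,6):
    x=np.nonzero((hs[v,:,1]<60)&(hs[v,:,2]>120))[0]; g=np.split(x,np.nonzero(np.diff(x)>2)[0]+1); t=np.nonzero(mb[v,200:350])[0]+200
    print(v,'white',[(int(k[0]),int(k[-1])) for k in g if len(k)>3 and k[0]>150 and k[-1]<420],'tail',(t.min(),t.max()) if len(t) else None)
E
python3 ck4.py amber
```

```text
[0.43934265 0.0349351  0.01491705] 0.04588243007504859 10.970367905683815
0 white [(202, 239), (299, 347)] tail (np.int64(246), np.int64(270))
6 white [(201, 237), (300, 309), (313, 348)] tail (np.int64(246), np.int64(274))
12 white [(201, 230), (302, 310), (324, 327), (334, 349)] tail (np.int64(246), np.int64(299))
18 white [(200, 216), (303, 311), (334, 350)] tail (np.int64(246), np.int64(300))
24 white [(200, 216), (304, 311), (334, 350)] tail (np.int64(246), np.int64(281))
30 white [(199, 215), (335, 350)] tail (np.int64(246), np.int64(270))
36 white [(199, 215), (335, 351)] tail (np.int64(249), np.int64(255))
```

Emit:
move_arm([
  [0,0,0,0,-0.035,0,0.52],
  [0,0,0,0,0,0,0.51],
  [0,0,0,0,0,0,0.5],
  [0,0,0,0,0.015,0,0.485],
  [0,0,0,0,0.015,0,0.47],
  [0,0,0,0,0.015,0,0.455],
  [0,0,0,0,0.015,0,0.44],
  [0,0,0,0,0.015,0,0.425],
  [0,0,0,0,0.015,0,0.41],
  [0,0,0,0,0.015,0,0.395],
  [0,0,0,0,0.015,0,0.38],
  [0,0,0,0,0.015,0,0.37],
  [0,0,0,0,0.015,0,0.36],
  [0,0,0,0,0,0,0.35],
  [0,0,0,0,0,0,0.345],
  [0,0,0,0,0,0,0.345],
  [0,0,0,0,0,0,0.345],
], grip_force=40)

```text
t: 39.25
position: [0.4395, 0.0395, 0.0147]
tool_rot: [-3.141, -0.02, -0.001]
wrist_force: [0.2, 0.6, -1.0]
grip_width: 0.0308
grip_force: 29.4
```

```bash
python3 ck4.py amber
```

```text
[0.43935105 0.03946893 0.01466444] 0.030994011005639747 29.39009975641966
0 white [(215, 249), (285, 294), (299, 333)] tail (np.int64(255), np.int64(279))
6 white [(213, 229), (285, 294), (318, 335)] tail (np.int64(255), np.int64(279))
12 white [(212, 228), (285, 294), (320, 336)] tail (np.int64(255), np.int64(284))
18 white [(211, 227), (285, 293), (321, 337)] tail (np.int64(255), np.int64(284))
24 white [(210, 226), (285, 294), (322, 338)] tail (np.int64(255), np.int64(283))
30 white [(209, 225), (324, 340)] tail (np.int64(255), np.int64(279))
36 white [(207, 223), (325, 341)] tail (np.int64(256), np.int64(277))
```

Amber is shut, with the arm parallel and 29.4 N on the handles. Next, coral in bay0.

Emit:
move_arm([
  [0,0,0,0,0,0,0.42],
  [0,0,0,0,0,0,0.5],
  [0,0,0,0,0,0,0.58],
  [0,0,0,0,0,0,0.64],
  [0,0,0,0,0,0,0.655],
  [0,0,0,0,0,0.2,0.655],
  [0,0,0,0,0,0.4,0.655],
  [0,0,0,0,0,0.6,0.655],
  [0,0,0,-0.01,0.4,0.2,0.655],
  [0,0,0,-0.01,0.6,0,0.655],
  [0,0,0,0,0.5,0,0.655],
  [0,0,0,0,0.35,0,0.655],
  [0,0,0,0,0,0,0.655],
  [0,0,0,0,0,0,0.655],
])

```text
t: 40.47
position: [0.4383, 0.1139, 0.071]
tool_rot: [3.141, 0.023, 0.001]
wrist_force: [-0.3, -0.4, -0.6]
grip_width: 0.0577
grip_force: 8.3
```

```bash
python3 ck2.py
```

```text
[0.4382212  0.11337735 0.0709094 ] 0.782758331755501 [0.521 0.115 0.234] 0.05796354552355881
coral [(-125.0, -8.99999999999998, 2.50000000000003, 24.0), (-110.0, -8.49999999999998, 3.00000000000003, 24.0), (-90.0,), (-70.0,), (-50.0,), (-30.0,), (-10.0,)]
amber [(-125.0, -9.49999999999998, 2.50000000000003, 25.0), (-110.0, -8.99999999999998, 2.50000000000003, 24.0), (-90.0, -8.49999999999998, 11.000000000000037, 40.0), (-70.0,), (-50.0,), (-30.0,), (-10.0,)]
ivory [(-125.0, -14.999999999999986, 2.50000000000003, 36.0), (-110.0, -14.999999999999986, 2.50000000000003, 36.0), (-90.0, -12.999999999999984, 10.000000000000037, 47.0), (-70.0, -13.499999999999984, -7.499999999999979, 13.0), (-50.0,), (-30.0,), (-10.0,)]
expected jaw-mid px [282.87280703  16.68138497]
10 [(190, 226), (289, 292), (324, 360), (396, 400)]
16 [(190, 224), (290, 293), (328, 351), (354, 361)]
22 [(190, 216), (291, 295), (346, 361)]
```

Emit:
move_arm([
  [0,0,0,0,0.015,-0.4,0.655],
  [0,0,0,0,0,-0.4,0.655],
  [0,0,0,0,0,-0.3,0.655],
  [0,0,0,0,0,-0.2,0.655],
  [0,0,0,0,0,-0.1,0.655],
  [0,0,0,0,0,0,0.655],
  [0,0,0,0,0,0,0.62],
  [0,0,0,0,0,0,0.58],
  [0,0,0,0,0,0,0.54],
  [0,0,0,0,0,0,0.52],
  [0,0,0,0,0,0,0.52],
])

```text
t: 41.43
position: [0.4386, 0.1142, 0.015]
tool_rot: [-3.141, -0.02, -0.001]
wrist_force: [0.8, -0.6, -1.1]
grip_width: 0.0463
grip_force: 11.0
```

```bash
python3 ck4.py coral
```

```text
[0.43858101 0.11418978 0.01493312] 0.04585472742726387 10.970149899367243
0 white [(202, 239), (295, 304), (310, 347)] tail (np.int64(242), np.int64(266))
6 white [(201, 237), (296, 305), (313, 348)] tail (np.int64(241), np.int64(266))
12 white [(201, 230), (297, 306), (324, 327), (333, 349)] tail (np.int64(241), np.int64(266))
18 white [(200, 216), (298, 307), (334, 349)] tail (np.int64(241), np.int64(266))
24 white [(200, 216), (299, 308), (334, 350)] tail (np.int64(241), np.int64(266))
30 white [(199, 215), (335, 350)] tail (np.int64(241), np.int64(266))
36 white [(199, 215), (336, 351)] tail (np.int64(243), np.int64(264))
```

Emit:
move_arm([
  [0,0,0,0,0.015,0,0.51],
  [0,0,0,0,0.01,0,0.5],
  [0,0,0,0,0.01,0,0.485],
  [0,0,0,0,0.01,0,0.47],
  [0,0,0,0,0.01,0,0.455],
  [0,0,0,0,0.015,0,0.44],
  [0,0,0,0,0.015,0,0.425],
  [0,0,0,0,0.015,0,0.41],
  [0,0,0,0,0.015,0,0.395],
  [0,0,0,0,0.015,0,0.38],
  [0,0,0,0,0.005,0,0.37],
  [0,0,0,0,0,0,0.36],
  [0,0,0,0,0,0,0.35],
  [0,0,0,0,0,0,0.345],
  [0,0,0,0,0,0,0.345],
  [0,0,0,0,0,0,0.345],
], grip_force=40)

```text
t: 42.82
position: [0.4386, 0.1195, 0.0147]
tool_rot: [-3.141, -0.02, -0.001]
wrist_force: [0.1, 0.3, -0.8]
grip_width: 0.031
grip_force: 29.2
```

```bash
python3 ck4.py coral
```

```text
[0.43852385 0.1194996  0.01465083] 0.031177764826148684 29.161533694714308
0 white [(214, 248), (285, 293), (299, 333)] tail (np.int64(254), np.int64(279))
6 white [(213, 229), (284, 293), (318, 334)] tail (np.int64(254), np.int64(279))
12 white [(211, 228), (284, 294), (319, 335)] tail (np.int64(254), np.int64(279))
18 white [(210, 226), (285, 293), (321, 336)] tail (np.int64(254), np.int64(279))
24 white [(209, 225), (285, 293), (322, 338)] tail (np.int64(254), np.int64(279))
30 white [(208, 224), (323, 339)] tail (np.int64(254), np.int64(279))
36 white [(207, 223), (325, 341)] tail (np.int64(255), np.int64(278))
```

All clasps are shut. Now I'll take the pliers back to the mat.

Emit:
move_arm([
  [0,0,0,0,0,0,0.42],
  [0,0,0,0,0,0,0.5],
  [0,0,0,0,0,0,0.58],
  [0,0,0,0,0,0,0.64],
  [0,0,0,0,0,0,0.655],
  [0,0,0,0,0,0.3,0.655],
  [0,0,0,0,0,0.6,0.655],
  [0,0,0,0,0,0.7,0.655],
  [0,0,0,0,-0.4,0.6,0.655],
  [0,0,0,0,-0.7,0.2,0.655],
  [0,0,0,0,-0.8,0,0.655],
  [0,0,0,0,-0.8,0,0.655],
  [0,0,0,0,-0.8,0,0.655],
  [0,0,0,0.1,-0.8,0,0.655],
  [0,0,0,0.1,-0.8,0,0.655],
  [0,0,0,0.1,-0.8,0,0.655],
  [0,0,0,0.1,-0.8,0,0.655],
  [0,0,0,0.1,-0.8,0,0.655],
  [0,0,0,0.1,-0.8,0,0.655],
  [0,0,0,0.1,-0.8,0,0.655],
])

```text
t: 44.53
position: [0.466, -0.246, 0.1105]
tool_rot: [-3.141, -0.019, 0.001]
wrist_force: [1.3, -1.0, -2.3]
grip_width: 0.0579
grip_force: 8.2
```

Emit:
move_arm([
  [0,0,0,0.1,-0.8,0,0.655],
  [0,0,0,0.1,-0.8,0,0.655],
  [0,0,0,0.1,-0.8,0,0.655],
  [0,0,0,0.1,-0.7,0,0.655],
  [0,0,0,0.1,-0.4,0,0.655],
  [0,0,0,0.1,0,0,0.655],
  [0,0,0,0.1,0,0,0.655],
  [0,0,0,0,0,0,0.655],
  [0,0,0,0,0,0,0.655],
])

```text
t: 45.28
position: [0.4941, -0.3827, 0.1103]
tool_rot: [-3.14, -0.022, 0.002]
wrist_force: [-0.4, 0.8, -1.2]
grip_width: 0.0574
grip_force: 8.3
```

Emit:
move_arm([
  [0,0,0,0.1,0,-0.5,0.655],
  [0,0,0,0,0,-0.6,0.655],
  [0,0,0,0,0,-0.6,0.655],
  [0,0,0,0,0,-0.4,0.655],
  [0,0,0,0,0,-0.2,0.655],
  [0,0,0,0,0,-0.1,0.655],
  [0,0,0,0,0,-0.06,0.655],
  [0,0,0,0,0,0,0.655],
  [0,0,0,0,0,0,0.655],
])

```text
t: 46.03
position: [0.499, -0.3849, 0.0133]
tool_rot: [3.14, 0.02, 0.002]
wrist_force: [0.1, 0.0, 0.1]
grip_width: 0.0579
grip_force: 8.3
```

Emit:
move_arm([
  [0,0,0,0,0,-0.025,0.655],
  [0,0,0,0,0,0,0.655],
])

```text
t: 46.2
position: [0.4988, -0.3849, 0.012]
tool_rot: [3.141, 0.02, 0.002]
wrist_force: [0.2, -0.9, -2.3]
grip_width: 0.0577
grip_force: 8.3
```

Emit:
move_arm([
  [0,0,0,0,0,-0.025,0.655],
  [0,0,0,0,0,-0.015,0.655],
  [0,0,0,0,0,0,0.655],
])

```text
t: 46.45
position: [0.4986, -0.3848, 0.0103]
tool_rot: [3.141, 0.02, 0.001]
wrist_force: [-0.4, 1.3, 3.9]
grip_width: 0.058
grip_force: 8.1
```

Emit:
move_arm([
  [0,0,0,0,0,0,0.69],
  [0,0,0,0,0,0,0.73],
  [0,0,0,0,0,0,0.8],
  [0,0,0,0,0,0,0.9],
  [0,0,0,0,0,0,1],
  [0,0,0,0,0,0,1],
  [0,0,0,0,0,0,1],
  [0,0,0,0,0,0.2,1],
  [0,0,0,0,0,0.5,1],
  [0,0,0,0,0,0.8,1],
  [0,0,0,0,0,0.8,1],
  [0,0,0,0,0,0.8,1],
  [0,0,0,0,0,0.8,1],
  [0,0,0,0,0,0.8,1],
  [0,0,0,0,0,0.4,1],
  [0,0,0,0,0,0,1],
  [0,0,0,0,0,0,1],
])

```text
t: 47.87
position: [0.4987, -0.3848, 0.2148]
tool_rot: [3.14, 0.02, 0.003]
wrist_force: [-0.0, 0.9, -0.4]
grip_width: 0.088
grip_force: 0.0
```

```bash
python3 pl.py | grep -E "^\[|blue|mat|^bl"
```

```text
[ 0.49789957 -0.38405656  0.21317531] 0.7209811075454198 [ 0.58125901 -0.38335899  0.37780078]
blue 659 [254.3 183. ] [249 149  12  69] [ 0.4948 -0.3584] [ 494.  -358.4] [11.1 79.7] 87.6
blue 681 [300.5 182.4] [294 149  13  69] [ 0.4962 -0.4109] [ 494.7 -411.1] [79.5 11.8] 4.0
mat 59429 [290.2 346.9] [  0  35 560 385] [ 0.18   -0.4115] [ -84.3 -318.2] [1049.7 1606.1] 26.2
mat 15581 [282.9 140.8] [217  43 123 193] [ 0.5409 -0.3907] [ 540.5 -383.7] [139.  228.9] 89.4
bl 156 0.526 [(251, 260, -0.3552, -0.3652), (294, 304, -0.4029, -0.4141)]
bl 164 0.517 [(250, 259, -0.354, -0.3641), (295, 305, -0.4043, -0.4155)]
bl 172 0.508 [(250, 259, -0.354, -0.3641), (295, 305, -0.4045, -0.4158)]
bl 180 0.499 [(250, 259, -0.3539, -0.3641), (296, 305, -0.4059, -0.4161)]
bl 188 0.49 [(250, 259, -0.3538, -0.3641), (296, 305, -0.4061, -0.4164)]
bl 196 0.48 [(250, 259, -0.3537, -0.364), (296, 306, -0.4064, -0.4179)]
bl 204 0.471 [(249, 258, -0.3524, -0.3628), (297, 306, -0.4078, -0.4182)]
bl 212 0.461 [(249, 257, -0.3523, -0.3616), (298, 305, -0.4093, -0.4174)]
```

The pliers lie on the mat with their middle at about (0.543,-0.384), against a mat centre of (0.541,-0.384). Back over the jig for a final check of the seating.

Emit:
move_arm([
  [0,0,0,0.2,0.5,0,1],
  [0,0,0,0.3,0.8,0,1],
  [0,0,0,0.3,0.8,0,1],
  [0,0,0,0.3,0.8,0,1],
  [0,0,0,0.3,0.8,0,1],
  [0,0,0,0.3,0.8,0,1],
  [0,0,0,0.3,0.8,0,1],
  [0,0,0,0.3,0.8,0,1],
  [0,0,0,0.3,0.8,0,1],
  [0,0,0,0.3,0.8,0,1],
  [0,0,0,0.3,0.8,0,1],
  [0,0,0,0.3,0.8,0,1],
  [0,0,0,0.3,0.8,0,1],
  [0,0,0,0.3,0.8,0,1],
  [0,0,0,0,0,0,1],
  [0,0,0,0,0,0,1],
  [0,0,0,0,0,0,1],
])

```text
t: 49.33
position: [0.661, 0.0512, 0.2116]
tool_rot: [3.141, 0.021, -0.006]
wrist_force: [0.1, -0.0, -0.3]
grip_width: 0.088
grip_force: 0.0
```

```bash
python3 chk.py 2; python3 - <<'E'
import cv2
im=cv2.imread('pics/chk2.png')
for u in(208,278,346): print(u,[(v,int(im[v,u,2]),int(im[v,u,2])-int(im[v,u,0])) for v in range(152,176,1)])
E
sed 's/(-.125,-.110,-.09/(-.09,-.08/' ck2.py > ck5.py; python3 ck5.py
```

```text
[0.66112515 0.05051648 0.21206208] 0.6929962237254457
coral [205. 202.] [(-85, np.float64(-5.8), np.float64(-11.8)), (-70, np.float64(10.3), np.float64(-11.3)), (-55, np.float64(10.4), np.float64(-10.9)), (-30, np.float64(10.2), np.float64(-10.7)), (-15, np.float64(10.6), np.float64(-11.2)), (-8, np.float64(10.3), np.float64(-10.3))]
   rows 160 265 end x top/bot -1.3
amber [275. 202.] [(-55, np.float64(8.6), np.float64(-10.6)), (-30, np.float64(9.8), np.float64(-10.1)), (-15, np.float64(9.9), np.float64(-9.8)), (-8, np.float64(10.0), np.float64(-9.7))]
   rows 160 266 end x top/bot -2.2
ivory [346. 202.] [(-30, np.float64(10.4), np.float64(4.7)), (-15, np.float64(10.2), np.float64(4.5)), (-8, np.float64(9.5), np.float64(4.9))]
   rows 161 201 end x top/bot -2.4
[0.74443759 0.05247565 0.37414296]
208 [(152, 90, 47), (153, 97, 50), (154, 96, 50), (155, 94, 49), (156, 95, 50), (157, 90, 47), (158, 84, 45), (159, 95, 53), (160, 125, 76), (161, 169, 106), (162, 189, 112), (163, 192, 105), (164, 190, 103), (165, 191, 104), (166, 189, 98), (167, 184, 71), (168, 188, 37), (169, 191, 17), (1
[... 1046 characters left out ...]
00000036, 39.0), (-70.0, -10.499999999999982, 10.500000000000037, 43.0), (-50.0, -10.499999999999982, 10.500000000000037, 43.0), (-30.0, -10.499999999999982, 10.000000000000037, 42.0), (-10.0, -9.99999999999998, 10.000000000000037, 18.0)]
amber [(-90.0,), (-80.0,), (-70.0,), (-50.0, -8.99999999999998, 9.500000000000036, 38.0), (-30.0, -9.99999999999998, 9.500000000000036, 40.0), (-10.0, -9.99999999999998, 9.500000000000036, 22.0)]
ivory [(-90.0,), (-80.0,), (-70.0,), (-50.0, -14.499999999999986, -12.499999999999984, 5.0), (-30.0, 4.500000000000032, 10.000000000000037, 12.0), (-10.0, 5.500000000000033, 11.000000000000037, 12.0)]
expected jaw-mid px [281.80516553  15.58085221]
9 []
15 []
21 []
```

```bash
python3 - <<'E'
from h import *
s=load('wrist'); im=s['pixels']
for n,u in(('coral',208),('amber',277),('ivory',346)):
    for v in(172,185,198): print(n,v,[(x,int(im[v,x,2]),int(im[v,x,2])-int(im[v,x,0])) for x in range(u-20,u-2)])
E
```

```text
coral 172 [(188, 192, 67), (189, 194, 67), (190, 189, 66), (191, 163, 62), (192, 114, 52), (193, 89, 46), (194, 87, 45), (195, 97, 42), (196, 138, 60), (197, 186, 106), (198, 195, 88), (199, 191, 49), (200, 194, 23), (201, 193, 15), (202, 193, 13), (203, 192, 15), (204, 193, 16), (205, 193, 14)]
coral 185 [(188, 192, 63), (189, 193, 63), (190, 194, 63), (191, 189, 64), (192, 154, 58), (193, 107, 49), (194, 88, 46), (195, 89, 45), (196, 92, 48), (197, 130, 77), (198, 183, 111), (199, 193, 111), (200, 192, 111), (201, 191, 108), (202, 191, 96), (203, 193, 64), (204, 191, 36), (205, 182, 41)]
coral 198 [(188, 192, 70), (189, 191, 70), (190, 192, 70), (191, 195, 70), (192, 188, 70), (193, 149, 60), (194, 99, 49), (195, 87, 46), (196, 87, 45), (197, 96, 52), (198, 142, 86), (199, 187, 112), (200, 194, 111), (201, 191, 108), (202, 191, 109), (203, 190, 110), (204, 191, 109), (205, 191, 103)]
amber 172 [(257, 179, 76), (258, 177, 75), (259, 157, 68), (260, 104, 49), (261, 77, 42), (262, 77, 41), (263, 79, 41), (264, 82, 43), (265, 83, 46), (266, 101, 53), (267, 117, 73), (268, 136, 97), (26
[... 857 characters left out ...]
 (336, 70, 35), (337, 60, 26), (338, 92, 26), (339, 148, 29), (340, 191, 30), (341, 197, 16), (342, 186, 7), (343, 159, 15)]
ivory 185 [(326, 192, 74), (327, 175, 67), (328, 128, 51), (329, 86, 42), (330, 84, 47), (331, 88, 49), (332, 90, 48), (333, 93, 50), (334, 91, 50), (335, 74, 39), (336, 59, 29), (337, 78, 27), (338, 127, 28), (339, 178, 29), (340, 194, 20), (341, 196, 8), (342, 194, 4), (343, 193, 5)]
ivory 198 [(326, 167, 70), (327, 141, 60), (328, 88, 42), (329, 73, 39), (330, 76, 42), (331, 75, 41), (332, 79, 42), (333, 78, 43), (334, 81, 42), (335, 83, 29), (336, 86, 21), (337, 116, 26), (338, 168, 33), (339, 192, 26), (340, 194, 12), (341, 192, 5), (342, 193, 10), (343, 190, 31)]
```

All three barrettes lie directly against stop and fence with no plate showing between, the clasps are shut, and the pliers are on their mat. Handing in.

```bash
python3 -c "
from workcell import env
print(env.job_done())"
```

```text
the job is handed in; nothing more can be done
None
```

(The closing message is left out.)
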